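# Put the printing plate away in the tightest slot that takes it

### The arm

A 6-joint arm with a two-finger parallel gripper is mounted at the origin on the work surface. World frame = base frame: x ahead of the robot, y to its left, z up, the work surface at z = 0. Lengths are in m, angles in degrees, forces in N, time in s.
With the tool pointing down it reaches from about 0.4 to 0.825 m from the base axis. Payload 7 kg.
Tool frame: the origin (TCP) lies at the very end of the fingers, on their centre line; the grasp point (between the pads) lies 19 mm behind it (ctrl.tcp_to_grasp is the distance from the TCP to the grasp point, in m); z points along the fingers, x is the direction in which the jaws open and shut, and the axes are right-handed (so a half turn about z gives the same grasp; the last joint's range is limited). The gripper opens to 88 mm and grips with 3 to 60 N. Pads are 19 mm wide; open, the fingers measure 130 mm over their backs; the gripper's body (78 mm by 193 mm) begins 47 mm behind the grasp point.
Start: joints at [87.611, 20.546, 0.682, 0, -70.136, -16.507], TCP at [0.219, 0.639, 0.227] pointing down, gripper open.
Joint ranges: [-176.03, 176.03], [-82.01, 121.73], [-58.28, 71.71], [-173.87, 95.51], [-174.79, -0.11], [-173.66, 173.66]. Speed limits (degrees/s): [136.94, 136.94, 172.46, 180, 180, 180].

### API

Orientations are given as [roll, pitch, yaw] about the fixed x, y, z axes, in that order (R = Rz(yaw) Ry(pitch) Rx(roll)).
In Python, from plant import sensors, vision, ticket, ctrl gives the robot as it stands. The module is installed in compiled form; this text tells all that it offers.
- The arm moves only by the tool drive_tool, never from a script. Its argument "moves" is a list of rows, each a list of 6 numbers: the shift along the tool's x, y, z in units of 0.15 m (1.0 is 0.15 m), then the turn, a rotation vector about the tool's x, y, z in units of 60 degrees (1.0 is 60 degrees). In form: [[dx, dy, dz, rx, ry, rz], ...]. A call has 1 to 8 rows; each row is the pose to reach, as a shift and turn from the pose measured when the call began, along the tool's axes at that moment; what a row does not reach only later rows make up. A row lasts 1/10 s, in which the tool goes at most 50 mm and 8.59 degrees, less where a joint would pass 70% of its speed; a pose out of reach is approached as far as the arm can. A call with a number of a shift or a turn outside -1 to 1 is refused whole. A call with a gripper value outside its range is refused whole. "fingers" is the opening, from -1 (shut) to 1 (fully open), set as the call begins (left out, the last holds). The fingers move at their own pace and stop on an object; the grip force is fixed at half the most. Time passes only in rows, so rows that repeat a pose let the fingers close. It gives the time, the measured TCP pose, the force and the opening at its end, in the units of the state.
- sensors.get_obs(): the state, without advancing time (a new reading comes with each control period).
- vision.snapshot(name): name is "scene" or "top"; returns a dict with "pixels" (480x640x3 uint8, red, green, blue), "fx", "fy", "cx", "cy" (pixels), "k1" (the pictures are not rectified: a ray, as slopes to the right and down, at radius r is drawn at 1 + k1 r^2 times it, then the intrinsics apply), "R" (3x3) and "t" (3): a world point X has camera coordinates R X + t. Camera axes: x right, y down, z forward; pixel columns grow to the right and rows downward; lengths in m; the calibration is good to about 2 mm. A picture is of the moment at which its call begins. There is no depth.
- ticket.close_job(): hands the job in, once; it reports no verdict.
The state is a dict: "clock": time; "joint_pos": joint angles; "qvel": joint speeds; "tau": joint torques, N m; "tool_pos": TCP position; "orientation": TCP orientation; "force": force on the tool from outside, world axes, zero at the start; "moment": the same for the moment, N m; "opening": finger opening in m.
Only numpy, scipy, OpenCV 4.12 (cv2) and the standard library are available. Lean on these libraries where they do the work, as an engineer would, in place of code of your own. Each camera call takes 0.05 s, during which the arm holds its last target.

### The job

Put the printing plate that hangs in the stand's red bay away in the slot ladder: in the narrowest slot that will take it, so that the spring clip there holds it, right down on the slot's floor and standing upright, centred along the slot. Its thickness is not marked, so try the slots from the narrow end, lightly and without forcing it, until the first one accepts it. Leave the other two plates hanging where they are and do not shift the other things on the table.

Things in the scene. Friction and masses are not known exactly. Their poses are not given: they have to be found in the camera images.
- plate_a: Printing plate, dark carved face on both sides, dark wooden grip along its upper edge. Plate 115 mm wide (own x), 80 mm high (z), below the grip; thickness (y) unmarked: the three plates are 8, 12 and 16 mm thick, which has which is not told. Origin: centre of its lower edge, z up; same front and back. About 0.08 to 0.16 kg. Grip: see its rail point.
- plate_a_rail (a point): Centre of the grip's underside on plate_a, 80 mm above its origin. Grip, alike on all plates, 20 mm thick in y, flush sides, hold it here: a rail 150 mm long in x and 16 mm high (overhangs the plate 17.5 mm at each end), and on it, centred, a handle 44 mm long in x and 28 mm high (its top 44 mm above this point).
- plate_b: Printing plate, dark carved face on both sides, dark wooden grip along its upper edge. Plate 115 mm wide (own x), 80 mm high (z), below the grip; thickness (y) unmarked: the three plates are 8, 12 and 16 mm thick, which has which is not told. Origin: centre of its lower edge, z up; same front and back. About 0.08 to 0.16 kg. Grip: see its rail point.
- plate_b_rail (a point): Centre of the grip's underside on plate_b, 80 mm above its origin. Grip, alike on all plates, 20 mm thick in y, flush sides, hold it here: a rail 150 mm long in x and 16 mm high (overhangs the plate 17.5 mm at each end), and on it, centred, a handle 44 mm long in x and 28 mm high (its top 44 mm above this point).
- plate_c: Printing plate, dark carved face on both sides, dark wooden grip along its upper edge. Plate 115 mm wide (own x), 80 mm high (z), below the grip; thickness (y) unmarked: the three plates are 8, 12 and 16 mm thick, which has which is not told. Origin: centre of its lower edge, z up; same front and back. About 0.08 to 0.16 kg. Grip: see its rail point.
- plate_c_rail (a point): Centre of the grip's underside on plate_c, 80 mm above its origin. Grip, alike on all plates, 20 mm thick in y, flush sides, hold it here: a rail 150 mm long in x and 16 mm high (overhangs the plate 17.5 mm at each end), and on it, centred, a handle 44 mm long in x and 28 mm high (its top 44 mm above this point).
- stand: Fixed plywood stand, 150 x 200 mm, origin at the centre of its underside. Two side panels (own x = -69, +69 mm, 10 mm thick) carry the plates by their rail ends on ledges 105 mm up. Three bays 60 mm apart along own y, with end notches 24 mm wide, 12 mm deep. Plates hang upright, faces along the stand's y, lower edge 25 mm above the table.
- red_bay (a point): Centre of the bay at own y = +60 mm of the stand, panels painted red: the plate to be put away hangs here. The point lies at ledge height, 105 mm over the table; axes as the stand.
- middle_bay (a point): Centre of the middle bay: a plate that stays. The point lies at ledge height, 105 mm over the table; axes as the stand.
- end_bay (a point): Centre of the bay at own y = -60 mm: a plate that stays. The point lies at ledge height, 105 mm over the table; axes as the stand.
- ladder: Fixed rack, white walls on a blue base, 140 x 130 mm, origin at underside centre. Five upright slots side by side, narrowing to +y, long in own x, open above and at the ends. Walls 120 mm long, 10 mm thick, straight from the floor (10 mm up) to 50 mm, then sloped 45 deg to a ridge at 55 mm. Too thick a plate stops on the slopes, lower edge about 51 mm up if 2 mm too thick, 53 mm if 6; else it reaches the floor.
- slot1 (a point): Slot 1 of the ladder, 6 mm wide (the narrowest): centre of its floor, 10 mm over the table, at own y = +52 mm of the ladder; axes as the ladder's. It has the same spring clip as the others.
- slot2 (a point): Slot 2 of the ladder, 10 mm wide: centre of its floor, 10 mm over the table, at own y = +34 mm of the ladder; axes as the ladder's.
- clip2 (a joint): Spring clip of slot 2: a 30 mm wide steel leaf hinged at the top of the slot's +y wall (50 mm up), its lower end standing 5.5 mm into the slot, 20 mm up. Angle pressed back (rad): 0 free, about 0.12 when held back by a plate 2 mm thinner than the slot; a plate 6 mm thinner can stand clear of it. About 1.6 to 2.3 N at the tip.
- slot3 (a point): Slot 3 of the ladder, 14 mm wide: centre of its floor, 10 mm over the table, at own y = +12 mm of the ladder; axes as the ladder's.
- clip3 (a joint): Spring clip of slot 3: a 30 mm wide steel leaf hinged at the top of the slot's +y wall (50 mm up), its lower end standing 5.5 mm into the slot, 20 mm up. Angle pressed back (rad): 0 free, about 0.12 when held back by a plate 2 mm thinner than the slot; a plate 6 mm thinner can stand clear of it. About 1.6 to 2.3 N at the tip.
- slot4 (a point): Slot 4 of the ladder, 18 mm wide: centre of its floor, 10 mm over the table, at own y = -14 mm of the ladder; axes as the ladder's.
- clip4 (a joint): Spring clip of slot 4: a 30 mm wide steel leaf hinged at the top of the slot's +y wall (50 mm up), its lower end standing 5.5 mm into the slot, 20 mm up. Angle pressed back (rad): 0 free, about 0.12 when held back by a plate 2 mm thinner than the slot; a plate 6 mm thinner can stand clear of it. About 1.6 to 2.3 N at the tip.
- slot5 (a point): Slot 5 of the ladder, 22 mm wide (the widest): centre of its floor, 10 mm over the table, at own y = -44 mm of the ladder; axes as the ladder's.
- clip5 (a joint): Spring clip of slot 5: a 30 mm wide steel leaf hinged at the top of the slot's +y wall (50 mm up), its lower end standing 5.5 mm into the slot, 20 mm up. Angle pressed back (rad): 0 free, about 0.12 when held back by a plate 2 mm thinner than the slot; a plate 6 mm thinner can stand clear of it. About 1.6 to 2.3 N at the tip.
- glue_jug: White glue jug, 95 mm across, 212 mm high. Bystander; origin at its underside.
- paint_bottle: Blue paint bottle with a red nozzle, 64 mm across, 190 mm high. Bystander; origin at its underside.
- brush_mug: White mug with brushes, 80 mm across, 200 mm high. Bystander; origin at its underside.

How it is judged:
By the outcome, as a careful person would: the job done as asked, in the order asked, and still so for the second after the job is handed in, with the robot touching nothing.
It also fails if it takes over 61 s, if anything falls off the work surface, if the arm or the gripper's body presses on something with over 40 N, if the wrist force passes 120 N, or if a joint passes its speed limit or range.

## Working session

There is one attempt and no reset: what is moved stays moved. The work goes in short steps, Python scripts to look and compute and a tool call to move; the robot and the scene stay as the last step left them, time stands still between calls to the robot, and variables do not carry over. Pictures are saved under pics/ and viewed, and the job is handed in when it is done.

Besides the shell and the picture viewer there is one more tool, called after "Request:" by a JSON object that holds its "method" and its "body", one argument or row to a line. drive_tool: Moves the arm, as the interface text tells. Shifts and turns lie within -1 to 1; 1 stands for 0.15 m of shift or 60 degrees of turn. Its arguments: {"type":"object","properties":{"moves":{"type":"array"},"fingers":{"type":"number"}},"required":["moves"]}

```bash
mkdir -p pics
cat > h.py <<'E'
import numpy as np, cv2, json, pickle
from scipy.spatial.transform import Rotation as Ro
from plant import sensors, vision, ticket, ctrl
def snap(n, f):
    s=vision.snapshot(n); pickle.dump(s,open(f'pics/{f}.pkl','wb'))
    cv2.imwrite(f'pics/{f}.png', s['pixels'][:,:,::-1]); return s
def load(f): return pickle.load(open(f'pics/{f}.pkl','rb'))
def ray(s,u,v):
    xd,yd=(u-s['cx'])/s['fx'],(v-s['cy'])/s['fy']
    x,y=xd,yd
    for _ in range(30):
        k=1+s['k1']*(x*x+y*y); x,y=xd/k,yd/k
    R=np.array(s['R']);t=np.array(s['t'])
    d=R.T@np.array([x,y,1.]); return -R.T@t, d/np.linalg.norm(d)
def onz(s,u,v,z):
    c,d=ray(s,u,v); return c+d*(z-c[2])/d[2]
def proj(s,X):
    p=np.array(s['R'])@np.array(X)+np.array(s['t']); x,y=p[0]/p[2],p[1]/p[2]
    k=1+s['k1']*(x*x+y*y); return np.array([s['fx']*x*k+s['cx'],s['fy']*y*k+s['cy']])
def obs():
    o=sensors.get_obs(); 
    print({k:np.round(o[k],4).tolist() for k in ('clock','joint_pos','tool_pos','orientation','force','moment','opening')}); return o
E
python3 - <<'E'
from h import *
obs()
print(ctrl.tcp_to_grasp,dir(ctrl))
for n in('scene','top'):
    s=snap(n,n+'0'); print(n,{k:np.round(s[k],4).tolist() for k in s if k!='pixels'}); R=np.array(s['R']); print(-R.T@s['t'])
E
```

```text
{'clock': 0.0, 'joint_pos': [87.6105, 20.5912, 0.6323, -0.0203, -70.1358, -16.5052], 'tool_pos': [0.2185, 0.6381, 0.2256], 'orientation': [-179.9914, -0.0962, -108.9016], 'force': [-0.3317, -0.0086, -1.2435], 'moment': [-0.0283, 0.0001, 0.0025], 'opening': 0.0875}
0.0188 ['PlanningError', '__class__', '__delattr__', '__dict__', '__dir__', '__doc__', '__eq__', '__format__', '__ge__', '__getattribute__', '__getstate__', '__gt__', '__hash__', '__init__', '__init_subclass__', '__le__', '__lt__', '__module__', '__ne__', '__new__', '__reduce__', '__reduce_ex__', '__repr__', '__setattr__', '__sizeof__', '__str__', '__subclasshook__', '__weakref__', 'tcp_to_grasp']
scene {'fx': 554.4264, 'fy': 554.4264, 'cx': 318.3494, 'cy': 244.7901, 'k1': -0.1758, 'R': [[-0.7635, 0.6458, 0.0103], [0.3783, 0.46, -0.8033], [-0.5235, -0.6094, -0.5954]], 't': [0.4083, -0.1347, 1.7805]}
[1.29471214 0.88338168 0.94778521]
top {'fx': 476.5478, 'fy': 476.5478, 'cx': 327.1278, 'cy': 239.0177, 'k1': -0.1015, 'R': [[-0.028, -0.9996, -0.0082], [-0.9866, 0.0289, -0.1603], [0.1605, 0.0036, -0.987]], 't': [0.0323, 0.5146, 1.1133]}
[0.32989529 0.01342989 1.18160542]
```

View pics/scene0.png

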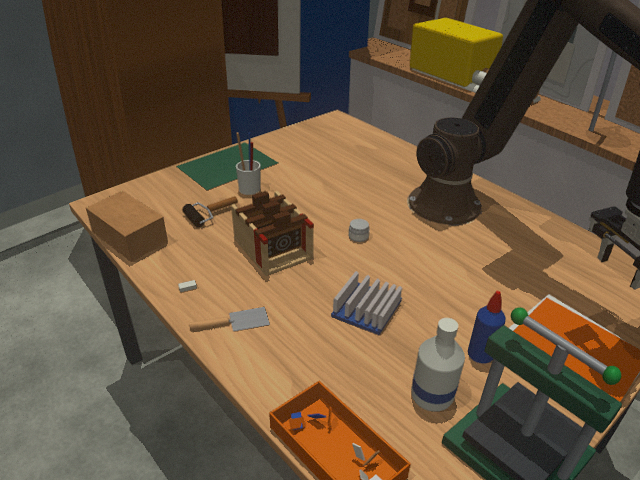

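View pics/top0.png

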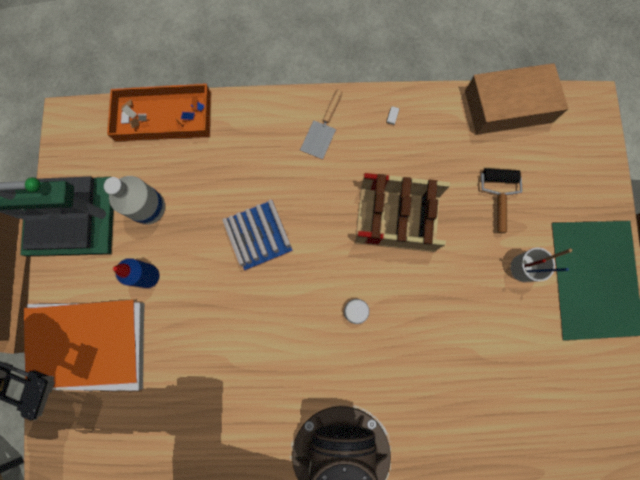

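Run:
```python
from h import *
a=load('top0')['pixels'][:,:,::-1]; b=load('scene0')['pixels'][:,:,::-1]
c1=cv2.resize(a[190:280,210:310],None,fx=6,fy=6,interpolation=cv2.INTER_CUBIC)
c2=cv2.resize(a[165:260,345:455],None,fx=6,fy=6,interpolation=cv2.INTER_CUBIC)
cv2.imwrite('pics/c1.png',c1);cv2.imwrite('pics/c2.png',c2)
cv2.imwrite('pics/c3.png',cv2.resize(b[185:285,220:330],None,fx=6,fy=6,interpolation=cv2.INTER_CUBIC))
cv2.imwrite('pics/c4.png',cv2.resize(b[260:340,320:420],None,fx=6,fy=6,interpolation=cv2.INTER_CUBIC))
```

```text
(no output)
```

View pics/c1.png

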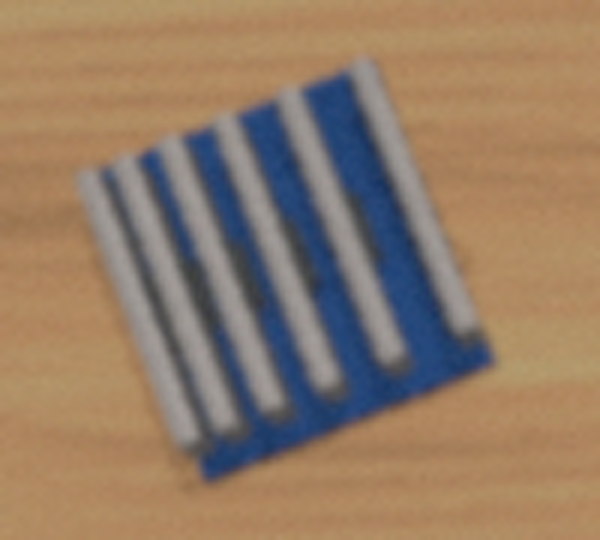

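View pics/c2.png

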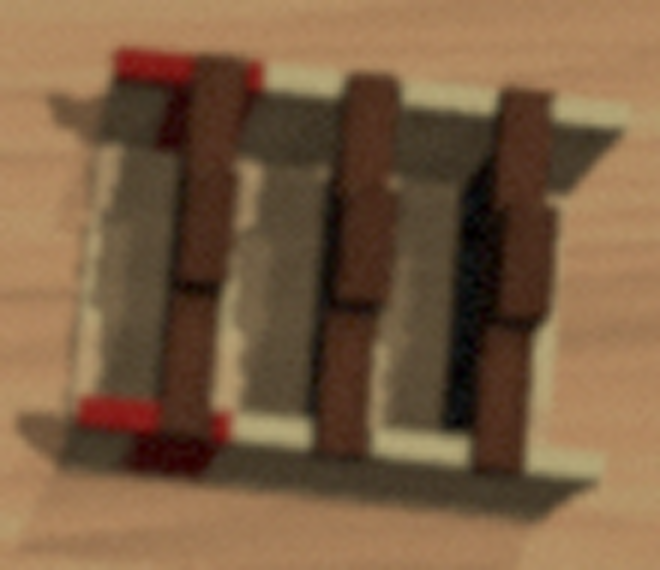

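View pics/c3.png

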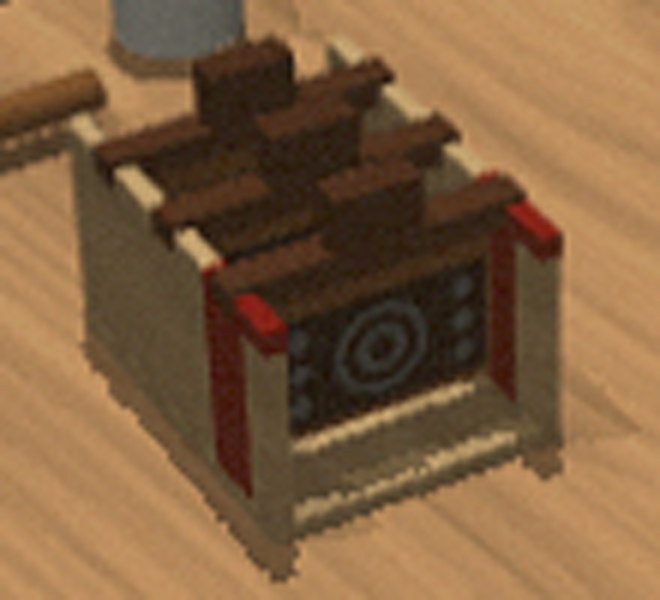

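View pics/c4.png

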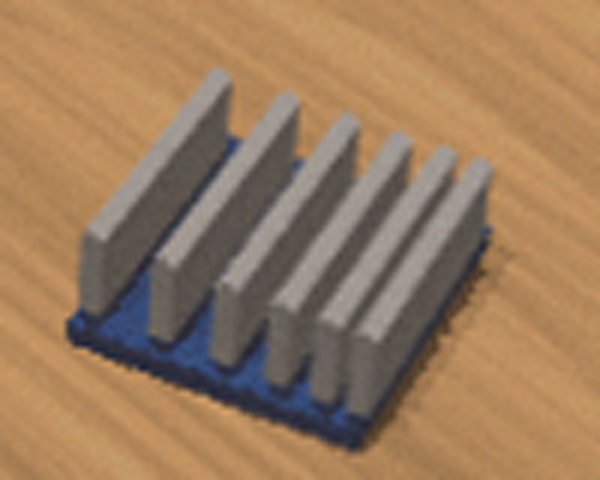

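Run:
```python
from h import *
s=load('top0'); a=s['pixels']
hsv=cv2.cvtColor(a,cv2.COLOR_RGB2HSV)
sub=np.zeros(a.shape[:2],np.uint8); sub[190:280,210:310]=1
m=((hsv[...,1]<70)&(hsv[...,2]>125)&(sub>0)).astype(np.uint8)
n,l,st,ce=cv2.connectedComponentsWithStats(m)
W=[]
for i in range(1,n):
    if st[i,4]<30: continue
    p=np.argwhere(l==i)[:,::-1].astype(np.float64)
    P=np.array([onz(s,u,v,.053)[:2] for u,v in p])
    c,sz,an=cv2.minAreaRect((P*1000).astype(np.float32)); 
    q=P-P.mean(0); w,V=np.linalg.eigh(q.T@q); d=V[:,1]; d*=np.sign(d[0])
    e=q@d
    print(i,st[i,4],P.mean(0).round(4),'rectc',np.round(c,1),np.round(sz,1),'yaw',np.degrees(np.arctan2(d[1],d[0])).round(2),(e.max()-e.min()).round(4))
    W.append(P.mean(0))
# brown rails
sub=np.zeros(a.shape[:2],np.uint8); sub[165:260,345:455]=1
R,G,B=[a[...,i].astype(int) for i in range(3)]
for (u,v) in [(380,200),(376,225),(365,175),(400,177)]: print(a[v,u],hsv[v,u])
```

```text
1 195 [0.5582 0.1331] rectc [558.8 133.4] [119.7  12.2] yaw 21.02 0.1196
4 179 [0.5483 0.1641] rectc [548.9 163.2] [119.   13.1] yaw 20.94 0.119
6 177 [0.5379 0.1899] rectc [538.4 190.4] [118.5   9.4] yaw 21.1 0.1185
9 187 [0.5311 0.2132] rectc [530.1 212.1] [119.8  13.1] yaw 21.31 0.1198
10 181 [0.5226 0.2312] rectc [522.4 232. ] [118.2  13.1] yaw 20.92 0.1184
11 203 [0.5163 0.2466] rectc [516.7 246.8] [118.8  10.5] yaw 20.8 0.1188
[75 46 28] [ 11 160  75]
[80 49 29] [ 12 163  80]
[131  34  31] [  1 195 131]
[176 159 113] [ 22  91 176]
```

Run:
```python
from h import *
W=np.array([[.5588,.1334],[.5489,.1632],[.5384,.1904],[.5301,.2121],[.5224,.2320],[.5167,.2468]])
W2=np.array([[.5582,.1331],[.5483,.1641],[.5379,.1899],[.5311,.2132],[.5226,.2312],[.5163,.2466]])
y=np.array([-60,-28,0,24,44,60])/1000
for w in (W,W2):
    A=np.c_[np.ones(6),y]; x,r,_,_=np.linalg.lstsq(A,w,rcond=None); print(x.round(4).tolist(), np.degrees(np.arctan2(-x[1,0],x[1,1])), np.hypot(*x[1]), (A@x-w).round(4).tolist())
# scene view prediction overlay
s=load('scene0'); t=load('top0')
yaw=np.radians(21.0); ex=np.array([np.cos(yaw),np.sin(yaw)]); ey=np.array([-ex[1],ex[0]]); c=x[0]
for nm,s in (('scene',s),('top',t)):
    im=s['pixels'][:,:,::-1].copy(); o=(320,260) if nm=='scene' else (210,190)
    k=6; im=cv2.resize(im[o[1]:o[1]+90,o[0]:o[0]+100],None,fx=k,fy=k,interpolation=cv2.INTER_CUBIC)
    def pt(X,Y,Z): 
        q=proj(s,[*(c+X*ex+Y*ey),Z]); return tuple(np.round((q-o+.5)*k-.5).astype(int).tolist())
    for yy in y:
        cv2.line(im,pt(-.06,yy,.055),pt(.06,yy,.055),(0,0,255),1)
    for z,col in((.0,(0,255,0)),(.01,(0,255,255))):
        P=[pt(a*.07,b*.065,z) for a,b in((-1,-1),(1,-1),(1,1),(-1,1))]
        cv2.polylines(im,[np.array(P)],True,col,1)
    cv2.imwrite(f'pics/lad_{nm}.png',im)
```

```text
[[0.5382, 0.19], [-0.3541, 0.9463]] 20.517029958618007 1.010403094072346 [[0.0007, -0.0002], [-0.0007, 0.0003], [-0.0002, -0.0004], [-0.0004, 0.0006], [0.0003, -0.0004], [0.0003, -0.0]]
[[0.5381, 0.1901], [-0.3475, 0.9434]] 20.22159455344057 1.0054146186212913 [[0.0007, 0.0004], [-0.0005, -0.0005], [0.0002, 0.0002], [-0.0014, -0.0005], [0.0002, 0.0004], [0.0009, 0.0001]]
```

View pics/lad_scene.png

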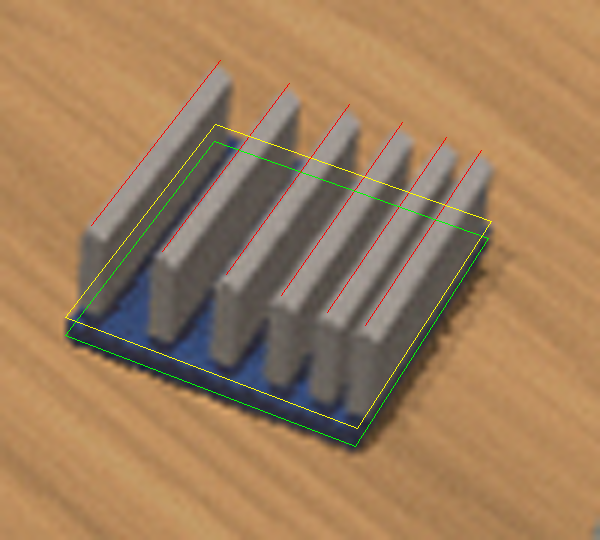

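View pics/lad_top.png

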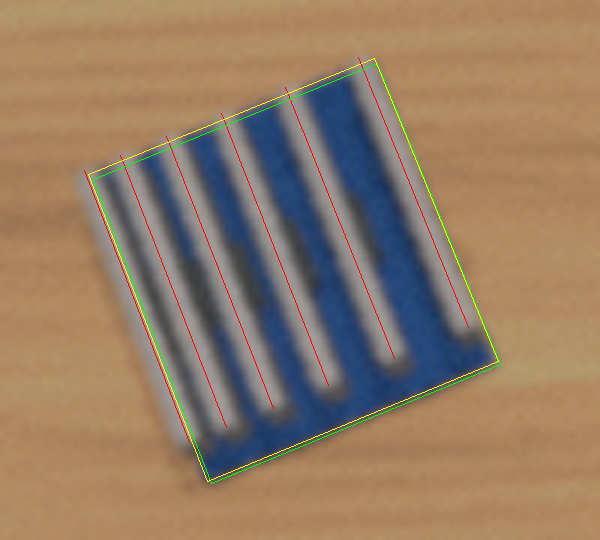

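Run:
```python
from h import *
for nm,o,sz in (('top',(360,168),(45,80)),('scene',(220,180),(110,75))):
    s=load(nm+'0'); a=s['pixels']; hsv=cv2.cvtColor(a,cv2.COLOR_RGB2HSV).astype(int)
    c=cv2.resize(a[o[1]:o[1]+sz[1],o[0]:o[0]+sz[0],::-1],None,fx=7,fy=7,interpolation=cv2.INTER_LANCZOS4)
    c=np.clip(c.astype(float)*1.8,0,255).astype(np.uint8)
    for i in range(0,sz[0],5): cv2.putText(c,str(o[0]+i),(i*7,8),0,.3,(0,255,0),1) if i%10==0 else 0; cv2.line(c,(i*7,0),(i*7,3),(0,255,0),1)
    for i in range(0,sz[1],10): cv2.putText(c,str(o[1]+i),(0,i*7+4),0,.3,(0,255,0),1)
    cv2.imwrite(f'pics/st_{nm}.png',c)
```

```text
(no output)
```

View pics/st_top.png

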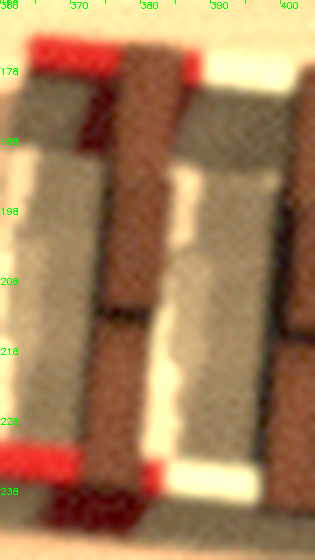

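View pics/st_scene.png

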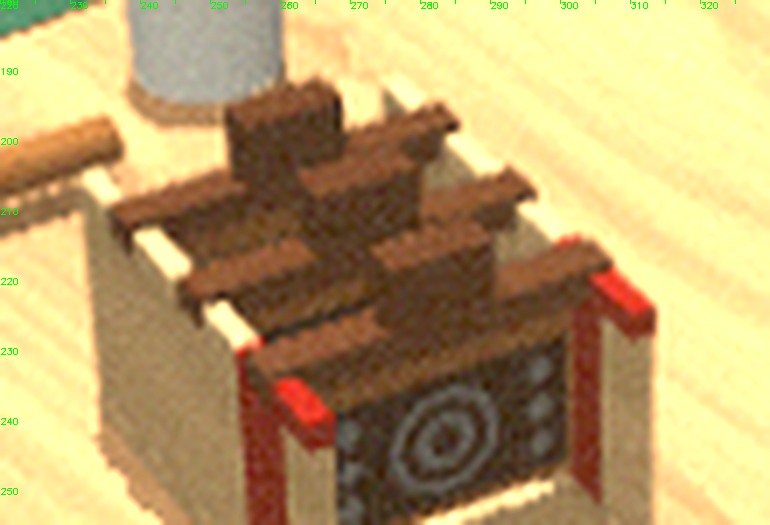

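Run:
```python
from h import *
t=load('top0'); s=load('scene0')
A=onz(t,381.6,174.5,.121);B=onz(t,376.0,236,.121); d=A-B
print('rail top',A,B,(A+B)/2,np.linalg.norm(d),np.degrees(np.arctan2(d[1],d[0])))
# red marks extents and other rails, panel lines (top z=.117)
print('handle edge z.149', onz(t,377.2,212,.149))
C=onz(s,281.9,215.4,.149);print('scene handle top ctr',C)
print('scene rail ends top', onz(s,(256.4+259.5)/2,(230.3+233.5)/2,.121), onz(s,(303.5+307.3)/2,(214.3+217)/2,.121))
# triangulate handle ctr
print('top proj of scene C',proj(t,C), 'scene proj of mid', proj(s,[*((A+B)/2)[:2],.149]))
# panels: red/cream top strip
a=t['pixels']; hsv=cv2.cvtColor(a,cv2.COLOR_RGB2HSV).astype(int)
red=((hsv[...,0]<6)|(hsv[...,0]>174))&(hsv[...,1]>170)&(hsv[...,2]>140)
red[:165]=0;red[260:]=0;red[:,:345]=0;red[:,455:]=0
n,l,st,ce=cv2.connectedComponentsWithStats(red.astype(np.uint8))
for i in range(1,n):
    if st[i,4]>8: print(st[i],ce[i],onz(t,*ce[i],.117))
```

```text
rail top [ 0.64966706 -0.1127914   0.121     ] [ 0.50603311 -0.09322001  0.121     ] [ 0.57785008 -0.10300571  0.121     ] 0.1449612042175812 -7.759268608776778
handle edge z.149 [ 0.55522094 -0.09550048  0.149     ]
scene handle top ctr [ 0.58273825 -0.09276491  0.149     ]
scene rail ends top [ 0.65233025 -0.10484243  0.121     ] [ 0.509575   -0.08576856  0.121     ]
top proj of scene C [375.4030971  199.96457491] scene proj of mid [281.02652877 213.08050731]
```

Run:
```python
from h import *
t=load('top0'); s=load('scene0')
for nm,x in(('top',t),('scene',s)):
    print(nm,'base',proj(x,[0,0,0]),'tcp',proj(x,[.2185,.6381,.2256]))
    im=x['pixels'][:,:,::-1].copy()
    if nm=='top': im=im[320:480,0:200]; o=(0,320)
    else: im=im[170:300,560:640]; o=(560,170)
    im=cv2.resize(np.clip(im*2.0,0,255).astype(np.uint8),None,fx=4,fy=4)
    R=Ro.from_euler('xyz',[-179.99,-.1,-108.9],degrees=True).as_matrix(); T=np.array([.2185,.6381,.2256])
    for dx in(-.04375,.04375):
        for z in (0,-.05):
            q=(proj(x,T+R@[dx,0,z])-o)*4; cv2.circle(im,tuple(q.astype(int).tolist()),3,(0,0,255),1)
    cv2.imwrite(f'pics/g_{nm}.png',im)
```

```text
top base [340.65824539 454.48208351] tcp [ 28.99789901 375.70747959]
scene base [444.17824413 203.28534966] tcp [617.92559097 272.30898356]
```

View pics/g_top.png

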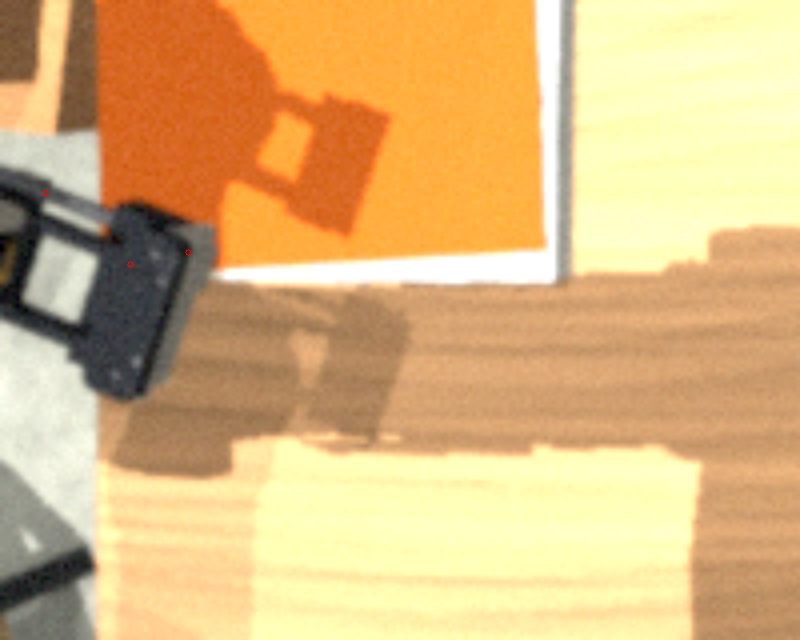

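View pics/g_scene.png

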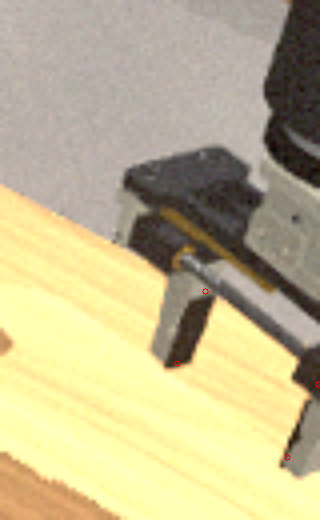

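```bash
cat > ov.py <<'E'
from h import *
def plate(s,im,o,k,c,yaw,z0,col):
    yw=np.radians(yaw); ex=np.array([np.cos(yw),np.sin(yw)]); ey=np.array([-ex[1],ex[0]])
    def pt(X,Y,Z):
        q=proj(s,[*(np.array(c)+X*ex+Y*ey),z0+Z]); return tuple(np.round((q-o+.5)*k-.5).astype(int).tolist())
    for L,z in((.075,.080),(.075,.096),(.022,.124)):
        P=[pt(a*L,b*.01,z) for a,b in((-1,-1),(1,-1),(1,1),(-1,1))]
        cv2.polylines(im,[np.array(P)],True,col,1)
def crop(s,o,sz,k,g=1.6):
    return cv2.resize(np.clip(s['pixels'][o[1]:o[1]+sz[1],o[0]:o[0]+sz[0],::-1]*g,0,255).astype(np.uint8),None,fx=k,fy=k,interpolation=cv2.INTER_CUBIC)
E
python3 - <<'E'
from ov import *
for nm,o,sz in (('top',(355,165),(50,80)),('scene',(240,190),(80,70))):
    s=load(nm+'0'); im=crop(s,o,sz,7)
    plate(s,im,o,7,(.578,-.103),-7.7,.025,(0,255,0))
    plate(s,im,o,7,(.5815,-.095),-7.7,.025,(255,255,0))
    cv2.imwrite(f'pics/ov_{nm}.png',im)
E
```

```text
(no output)
```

View pics/ov_top.png

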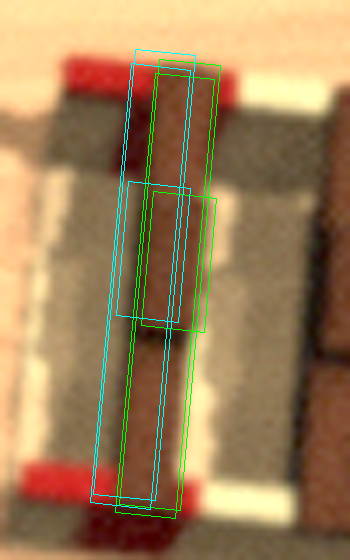

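View pics/ov_scene.png

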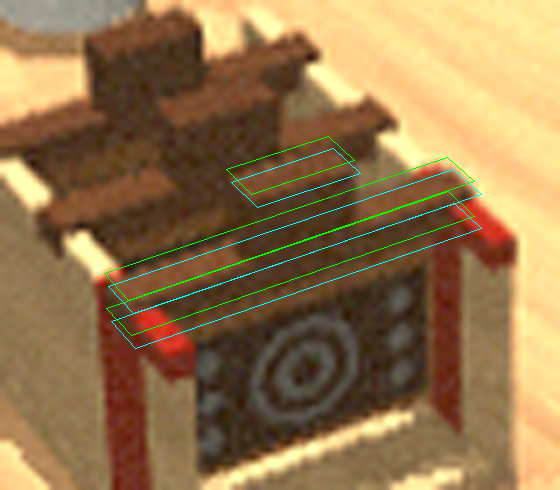

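```bash
python3 - <<'E'
from h import *
t=load('top0'); s=load('scene0')
def tri(p,q):
    c1,d1=ray(t,*p);c2,d2=ray(s,*q)
    A=np.c_[d1,-d2]; x=np.linalg.lstsq(A,c2-c1,rcond=None)[0]; a=c1+d1*x[0];b=c2+d2*x[1]; return (a+b)/2, b-a
# from crops: top ov coordinates /7+ (355,165); 
T=lambda x,y:(355+x/7,165+y/7)
S=lambda x,y:(220+x/7,180+y/7)  # st_scene
print('rail -x end mid-top', tri(T(152,507),S(585+15,250)))
print('rail +x end', tri(T(184,66),S(262,362)))
E
python3 - <<'E'
import sys; sys.path.insert(0,'.')
from ov import *
for nm,o,sz in (('top',(345,160),(110,100)),('scene',(210,170),(120,120))):
    s=load(nm+'0'); im=crop(s,o,sz,6)
    cv2.imwrite(f'pics/cl_{nm}.png',im)
E
```

```text
rail -x end mid-top (array([ 0.50298526, -0.09449778,  0.11387365]), array([-0.00171551,  0.00178581, -0.00046159]))
rail +x end (array([ 0.65032842, -0.11188738,  0.11716794]), array([-0.00121766,  0.00121672, -0.00051132]))
```

View pics/cl_scene.png

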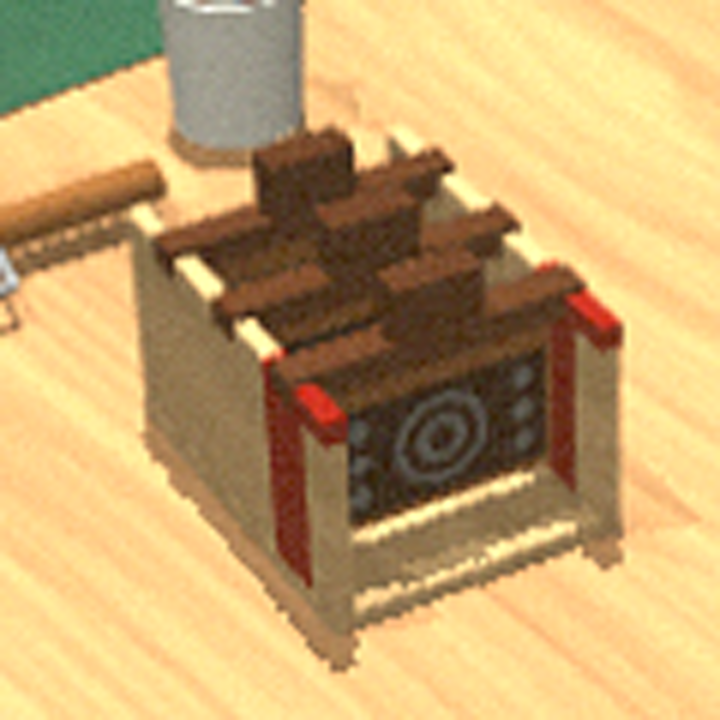

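View pics/cl_top.png

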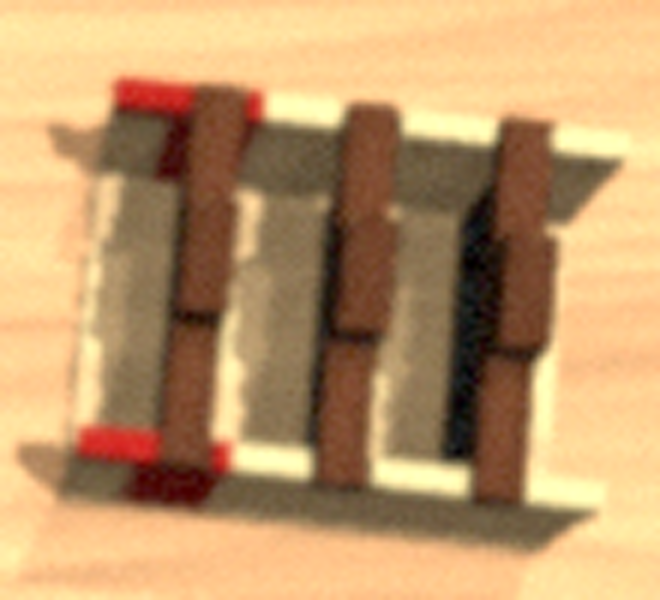

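```bash
cat >> h.py <<'E'
def delta(xyz,yaw,roll=180,pitch=0):
    o=sensors.get_obs(); p=np.array(o['tool_pos']); R0=Ro.from_euler('xyz',o['orientation'],degrees=True)
    Rt=Ro.from_euler('xyz',[roll,pitch,yaw],degrees=True)
    d=R0.inv().apply(np.array(xyz)-p)/.15; r=np.degrees((R0.inv()*Rt).as_rotvec())/60
    print('p',p.round(4),np.round(o['orientation'],2),'F',np.round(o['force'],2),'open',round(o['opening'],4),'clk',round(o['clock'],2)); print('units',d.round(4).tolist(),r.round(4).tolist())
E
python3 - <<'E'
from h import *
t=load('top0'); s=load('scene0')
print('jug',onz(t,138,203,.1),onz(s,437,385,.05),'jugtop',onz(t,116,186,.21))
print('bottle',onz(t,138,273,.1),'noz',onz(t,122,268,.19))
delta([.579,-.1,.20],-96.7)
E
```

```text
jug [0.60568052 0.46434571 0.1       ] [0.63010024 0.491193   0.05      ] jugtop [0.61727072 0.46965148 0.21      ]
bottle [0.4388128  0.45815995 0.1       ] noz [0.44127189 0.45703173 0.19      ]
p [0.2185 0.6382 0.2257] [-1.7999e+02 -8.0000e-02 -1.0890e+02] F [ 0.18 -0.14  0.2 ] open 0.0874 clk 0.1
units [3.8772, -3.8681, 0.1777] [0.0, -0.0014, -0.2034]
```

Request:
{"method": "drive_tool", "body": {
  "moves": [
    [0.2,-0.2,-0.3,0,0,0],
    [0.5,-0.5,-0.3,0,0,0],
    [0.8,-0.8,-0.3,0,0,0],
    [1,-1,-0.3,0,0,0],
    [1,-1,-0.3,0,0,0]
  ],
  "fingers": 0
}}

```text
clock: 0.6
tool_pos: [0.3126, 0.4446, 0.2712]
orientation: [180.0, -0.1, -109.0]
force: [-0.1, 1.0, 0.8]
opening: 0.0532
```

Request:
{"method": "drive_tool", "body": {
  "moves": [
    [0.25,-0.25,0,0,0,0],
    [0.5,-0.5,0,0,0,0],
    [0.75,-0.75,0,0,0,0],
    [1,-1,0,0,0,0],
    [1,-1,0,0,0,0]
  ]
}}

```text
clock: 1.1
tool_pos: [0.4063, 0.2504, 0.2715]
orientation: [180.0, -0.1, -109.1]
force: [0.3, 0.3, -0.9]
opening: 0.0436
```

Request:
{"method": "drive_tool", "body": {
  "moves": [
    [0.25,-0.25,0,0,0,0],
    [0.5,-0.5,0,0,0,0],
    [0.75,-0.75,0,0,0,0],
    [1,-1,0,0,0,0],
    [1,-1,0,0,0,0]
  ]
}}

```text
clock: 1.6
tool_pos: [0.4998, 0.0564, 0.2714]
orientation: [180.0, -0.2, -109.3]
force: [-0.3, 0.4, -0.9]
opening: 0.0436
```

Run:
```python
from h import *
delta([.579,-.1,.24],-96.7)
```

```text
p [0.4998 0.0564 0.2714] [ 1.7997e+02 -1.6000e-01 -1.0927e+02] F [-0.26  0.41 -0.89] open 0.0436 clk 1.6
units [0.8095, -0.8423, 0.211] [0.0008, -0.0026, -0.2094]
```

Request:
{"method": "drive_tool", "body": {
  "moves": [
    [0.25,-0.25,0.05,0,0,-0.07],
    [0.5,-0.5,0.1,0,0,-0.14],
    [0.7,-0.75,0.15,0,0,-0.21],
    [0.81,-0.842,0.211,0,0,-0.21],
    [0.81,-0.842,0.211,0,0,-0.21],
    [0.81,-0.842,0.211,0,0,-0.21]
  ]
}}

```text
clock: 2.2
tool_pos: [0.5787, -0.1006, 0.2389]
orientation: [179.8, -0.2, -96.8]
force: [-0.1, 0.0, 1.0]
opening: 0.0439
```

Run:
```python
from ov import *
o_=obs()
for nm,o,sz in (('top',(320,140),(130,110)),('scene',(200,110),(140,140))):
    s=snap(nm,nm+'1'); im=crop(s,o,sz,5)
    p=np.array(o_['tool_pos']);R=Ro.from_euler('xyz',o_['orientation'],degrees=True).as_matrix(); h=o_['opening']/2
    for dx in(-h,h):
        for z in (0,-.04):
          for dy in (-.0095,.0095):
            q=(proj(s,p+R@[dx,dy,z])-o+.5)*5; cv2.circle(im,tuple(q.astype(int).tolist()),2,(0,0,255),1)
    cv2.imwrite(f'pics/h1_{nm}.png',im)
```

```text
{'clock': 2.2, 'joint_pos': [9.2729, 12.0068, -9.5903, 0.123, -68.6218, 73.9049], 'tool_pos': [0.5787, -0.1006, 0.2389], 'orientation': [179.8214, -0.1706, -96.7769], 'force': [-0.1366, 0.0125, 1.0463], 'moment': [0.0569, -0.0116, 0.0589], 'opening': 0.0439}
```

View pics/h1_top.png

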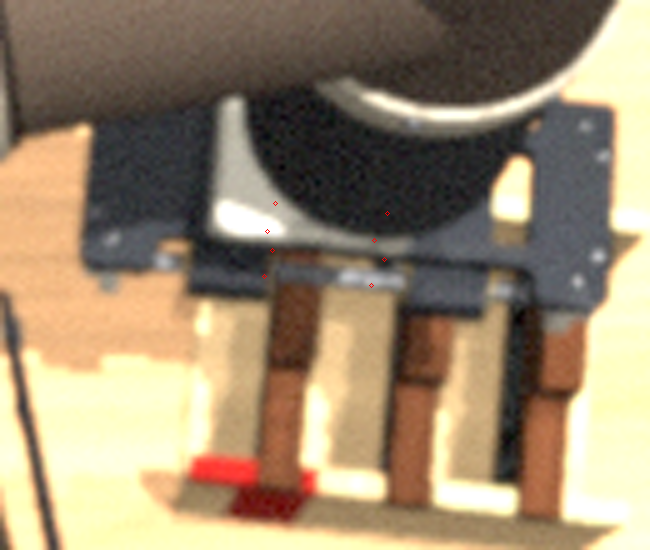

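View pics/h1_scene.png

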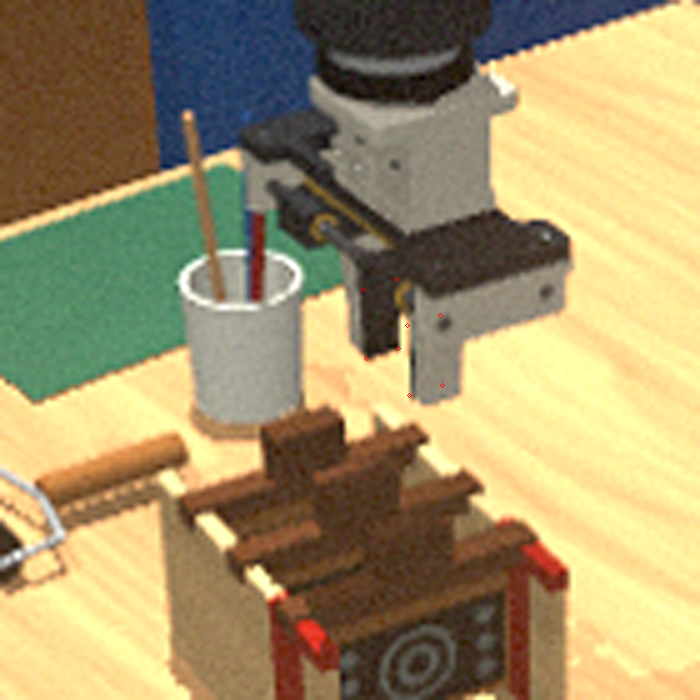

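Run:
```python
from h import *
delta([.580,-.097,.16],-96.7)
```

```text
p [ 0.5788 -0.0994  0.2402] [ 1.7994e+02 -1.5000e-01 -9.6650e+01] F [-0.1   0.48 -0.2 ] open 0.0439 clk 2.3
units [-0.0184, -0.0064, 0.5345] [0.001, -0.0024, 0.0009]
```

Request:
{"method": "drive_tool", "body": {
  "moves": [
    [-0.01,-0.005,0.2,0,0,0],
    [-0.018,-0.006,0.4,0,0,0],
    [-0.018,-0.006,0.534,0,0,0],
    [-0.018,-0.006,0.534,0,0,0]
  ],
  "fingers": -0.18
}}

```text
clock: 2.7
tool_pos: [0.5781, -0.0958, 0.158]
orientation: [179.7, -0.2, -96.6]
force: [-0.0, -0.2, -0.2]
opening: 0.0361
```

Run:
```python
from ov import *
o_=obs()
for nm,o,sz in (('top',(320,160),(130,90)),('scene',(240,165),(80,80))):
    s=snap(nm,nm+'2'); k=5 if nm=='top' else 8; im=crop(s,o,sz,k)
    p=np.array(o_['tool_pos']);R=Ro.from_euler('xyz',o_['orientation'],degrees=True).as_matrix(); h=o_['opening']/2
    for dx in(-h,h):
        for z in (0,-.04):
          for dy in (-.0095,.0095):
            q=(proj(s,p+R@[dx,dy,z])-o+.5)*k; cv2.circle(im,tuple(q.astype(int).tolist()),2,(0,0,255),1)
    for dy in (-.022,.022):
      for dx in(-.01,.01):
        q=(proj(s,np.r_[(p+R@[dx,dy,0])[:2],.149])-o+.5)*k; cv2.circle(im,tuple(q.astype(int).tolist()),2,(0,255,0),1)
    cv2.imwrite(f'pics/h2_{nm}.png',im)
```

```text
{'clock': 2.7, 'joint_pos': [9.7538, 15.4813, -16.1071, 0.0902, -58.7392, 73.6336], 'tool_pos': [0.5781, -0.0958, 0.158], 'orientation': [179.7073, -0.1661, -96.5652], 'force': [-0.0401, -0.2399, -0.1826], 'moment': [-0.0884, 0.03, 0.0089], 'opening': 0.0361}
```

View pics/h2_top.png

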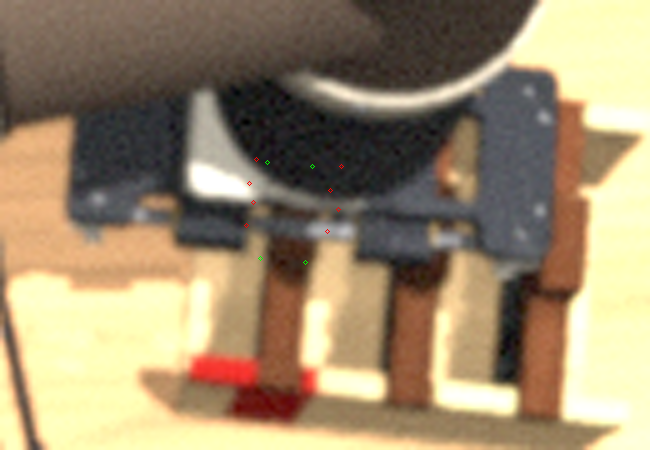

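View pics/h2_scene.png

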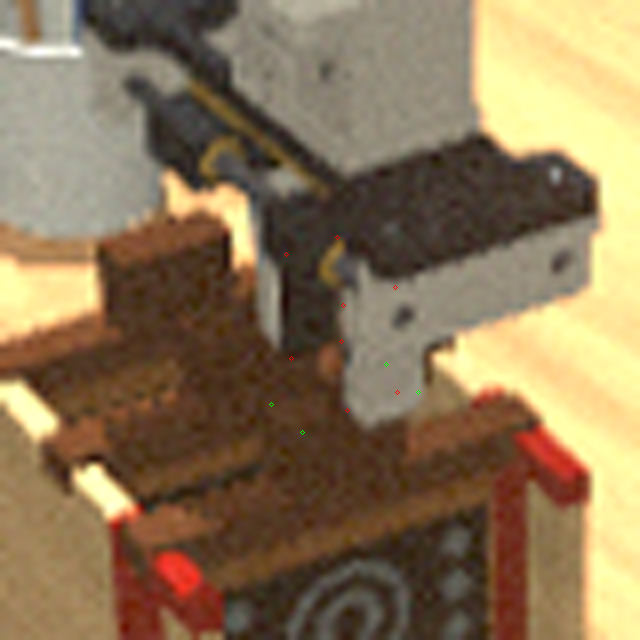

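Run:
```python
from ov import *
s=load('top2'); o_=sensors.get_obs(); obs()
p=np.array(o_['tool_pos']);R=Ro.from_euler('xyz',o_['orientation'],degrees=True).as_matrix()
for z in (-.04,-.055,-.07,-.085):
  for dy in (.0,.01,.02,.03,.04): print(z,dy,((proj(s,p+R@[0,dy,z])-(320,160)+.5)*5).round(0))
t=load('top2')
for r in (262,250): 
    u=320+289/5-.1; v=160+r/5; print(onz(t,u,v,.149))
print('rail', onz(t,320+281/5,160+345/5,.121))
```

```text
{'clock': 2.8, 'joint_pos': [9.7203, 15.3499, -15.8556, 0.173, -58.8436, 73.6444], 'tool_pos': [0.5803, -0.0962, 0.1612], 'orientation': [179.9945, -0.1558, -96.5456], 'force': [-0.1754, 0.338, 0.6674], 'moment': [0.0119, -0.0296, 0.0197], 'opening': 0.0359}
-0.04 0.0 [299. 178.]
-0.04 0.01 [297. 201.]
-0.04 0.02 [296. 224.]
-0.04 0.03 [294. 247.]
-0.04 0.04 [292. 270.]
-0.055 0.0 [302. 169.]
-0.055 0.01 [301. 192.]
-0.055 0.02 [299. 215.]
-0.055 0.03 [297. 239.]
-0.055 0.04 [296. 262.]
-0.07 0.0 [306. 160.]
-0.07 0.01 [304. 183.]
-0.07 0.02 [303. 207.]
-0.07 0.03 [301. 230.]
-0.07 0.04 [299. 254.]
-0.085 0.0 [310. 150.]
-0.085 0.01 [308. 174.]
-0.085 0.02 [306. 198.]
-0.085 0.03 [305. 222.]
-0.085 0.04 [303. 246.]
[ 0.55428282 -0.09656824  0.149     ]
[ 0.55972551 -0.09682021  0.149     ]
rail [ 0.52207252 -0.09439156  0.121     ]
```

Request:
{"method": "drive_tool", "body": {
  "moves": [
    [0.015,0,0.05,0,0,0],
    [0.015,0,0.1,0,0,0],
    [0.015,0,0.15,0,0,0],
    [0.015,0,0.2,0,0,0],
    [0.015,0,0.25,0,0,0],
    [0.015,0,0.3,0,0,0],
    [0.015,0,0.3,0,0,0]
  ]
}}

```text
clock: 3.5
tool_pos: [0.5793, -0.0986, 0.1147]
orientation: [179.9, -0.2, -96.6]
force: [-1.0, 0.4, -0.6]
opening: 0.0358
```

Run:
```python
from ov import *
obs()
for nm,o,sz in (('top',(320,160),(130,90)),('scene',(240,165),(80,80))):
    s=snap(nm,nm+'3'); k=5 if nm=='top' else 8; im=crop(s,o,sz,k,2)
    cv2.imwrite(f'pics/h3_{nm}.png',im)
```

```text
{'clock': 3.5, 'joint_pos': [9.4785, 17.9614, -19.0021, 0.1661, -53.2135, 73.8566], 'tool_pos': [0.5793, -0.0986, 0.1147], 'orientation': [179.8668, -0.1768, -96.565], 'force': [-1.006, 0.3513, -0.5931], 'moment': [-0.0298, 0.0017, 0.0155], 'opening': 0.0358}
```

View pics/h3_top.png

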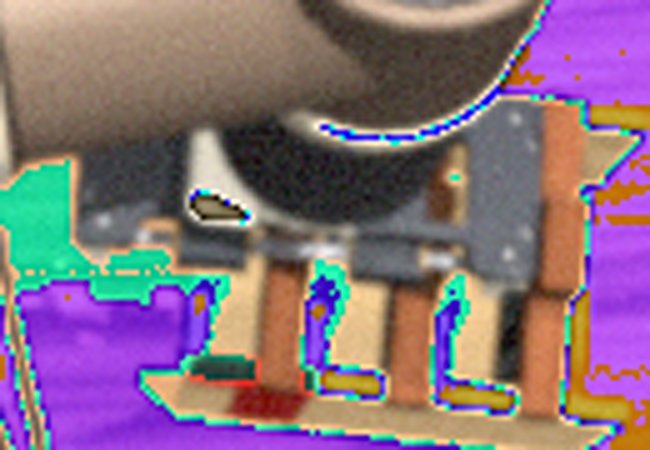

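View pics/h3_scene.png

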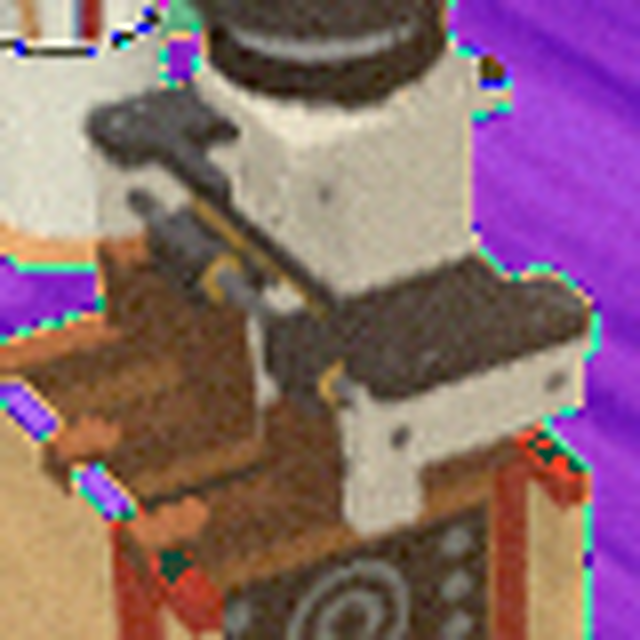

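Request:
{"method": "drive_tool", "body": {
  "moves": [
    [0,0,0,0,0,0],
    [0,0,0,0,0,0],
    [0,0,0,0,0,0],
    [0,0,0,0,0,0]
  ],
  "fingers": -0.45
}}

```text
clock: 4.0
tool_pos: [0.5802, -0.0995, 0.1165]
orientation: [180.0, -0.2, -96.5]
force: [-0.2, -5.7, 1.2]
opening: 0.0243
```

```bash
python3 -c "
from h import *
obs()"
```

```text
{'clock': 4.0, 'joint_pos': [9.435, 17.8648, -18.9152, 0.2837, -53.288, 73.8537], 'tool_pos': [0.5802, -0.0995, 0.1165], 'orientation': [179.9976, -0.2373, -96.5415], 'force': [-0.17, -5.7274, 1.163], 'moment': [-2.1946, -0.0775, -0.012], 'opening': 0.0243}
```

Request:
{"method": "drive_tool", "body": {
  "moves": [
    [0.01,0,0,0,0,0],
    [0.02,0,0,0,0,0],
    [0.02,0,0,0,0,0]
  ]
}}

```text
clock: 4.3
tool_pos: [0.5799, -0.1025, 0.1166]
orientation: [-180.0, -0.2, -96.6]
force: [-0.1, -0.1, 0.6]
opening: 0.0239
```

Request:
{"method": "drive_tool", "body": {
  "moves": [
    [0,0,0,0,0,0],
    [0,0,0,0,0,0],
    [0,0,0,0,0,0]
  ],
  "fingers": -0.5
}}

```text
clock: 4.6
tool_pos: [0.5799, -0.1024, 0.1165]
orientation: [-180.0, -0.2, -96.5]
force: [-0.7, 0.5, -0.2]
opening: 0.0216
```

Request:
{"method": "drive_tool", "body": {
  "moves": [
    [0,0,0,0,0,0],
    [0,0,0,0,0,0],
    [0,0,0,0,0,0],
    [0,0,0,0,0,0]
  ],
  "fingers": -1
}}

```text
clock: 5.0
tool_pos: [0.5799, -0.1024, 0.1166]
orientation: [-180.0, -0.2, -96.6]
force: [1.0, -0.7, 0.4]
opening: 0.0203
```

```bash
python3 -c "
from h import *
obs()"
```

```text
{'clock': 5.0, 'joint_pos': [9.1357, 17.8779, -18.8825, 0.2613, -53.2834, 74.1563], 'tool_pos': [0.5799, -0.1024, 0.1166], 'orientation': [-179.9853, -0.2134, -96.5518], 'force': [0.9742, -0.6577, 0.3515], 'moment': [-0.2135, -0.1544, -0.126], 'opening': 0.0203}
```

Request:
{"method": "drive_tool", "body": {
  "moves": [
    [0,0,-0.05,0,0,0],
    [0,0,-0.12,0,0,0],
    [0,0,-0.25,0,0,0],
    [0,0,-0.4,0,0,0],
    [0,0,-0.6,0,0,0],
    [0,0,-0.8,0,0,0],
    [0,0,-0.8,0,0,0]
  ]
}}

```text
clock: 5.7
tool_pos: [0.5824, -0.1021, 0.2424]
orientation: [-179.5, -0.2, -96.5]
force: [1.5, 0.5, -0.6]
opening: 0.0198
```

Run:
```python
from h import *
obs()
# ladder pose
yaw=np.radians(21.0); ex=np.array([np.cos(yaw),np.sin(yaw)]); ey=np.array([-ex[1],ex[0]]); c=np.array([.5382,.1901])
for n,y in zip((1,2,3,4,5),(.052,.034,.012,-.014,-.044)): print(n,(c+y*ey).round(4))
delta([*(c+.052*ey),.21],-69)
for nm in('top','scene'): snap(nm,nm+'4')
```

```text
{'clock': 5.7, 'joint_pos': [9.1886, 11.8236, -9.4471, 0.3197, -68.2875, 74.1904], 'tool_pos': [0.5824, -0.1021, 0.2424], 'orientation': [-179.494, -0.1663, -96.5046], 'force': [1.5076, 0.5086, -0.6], 'moment': [0.0489, -0.1124, 0.0642], 'opening': 0.0198}
1 [0.5196 0.2386]
2 [0.526  0.2218]
3 [0.5339 0.2013]
4 [0.5432 0.177 ]
5 [0.554 0.149]
p [ 0.5824 -0.1021  0.2424] [-1.7949e+02 -1.7000e-01 -9.6500e+01] F [ 1.51  0.51 -0.6 ] open 0.0198 clk 5.7
units [-2.21, 0.6751, 0.2038] [-0.0076, -0.0047, -0.4584]
```

View pics/scene4.png

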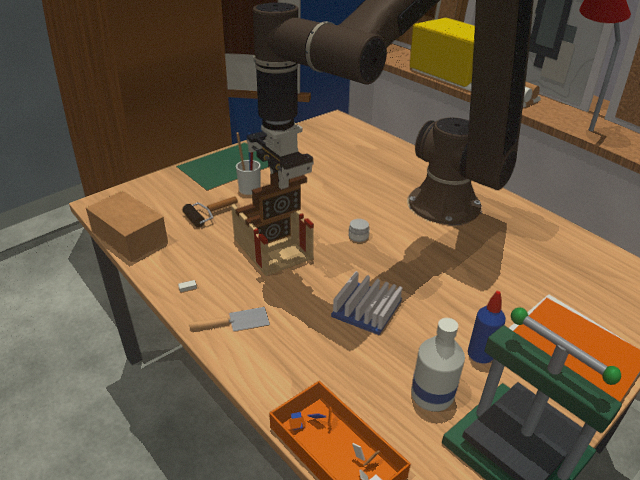

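Request:
{"method": "drive_tool", "body": {
  "moves": [
    [-0.2,0.05,0,0,0,0],
    [-0.5,0.15,0,0,0,-0.05],
    [-0.8,0.24,0,0,0,-0.12],
    [-1,0.3,0,0,0,-0.2],
    [-1,0.3,0,0,0,-0.2]
  ]
}}

```text
clock: 6.3
tool_pos: [0.5513, 0.0555, 0.2364]
orientation: [-180.0, -0.2, -84.2]
force: [0.2, 0.1, -1.0]
opening: 0.0197
```

Run:
```python
from h import *
delta([.5196,.2386,.19],-69)
```

```text
p [0.5513 0.0555 0.2364] [-1.7999e+02 -1.6000e-01 -8.4190e+01] F [ 0.19  0.12 -1.02] open 0.0197 clk 6.3
units [-1.2367, 0.0871, 0.3056] [0.0002, -0.0027, -0.2532]
```

Request:
{"method": "drive_tool", "body": {
  "moves": [
    [-0.2,0.01,0,0,0,-0.05],
    [-0.5,0.03,0,0,0,-0.12],
    [-0.8,0.06,0.1,0,0,-0.2],
    [-1,0.08,0.2,0,0,-0.25],
    [-1,0.087,0.25,0,0,-0.253]
  ]
}}

```text
clock: 6.8
tool_pos: [0.5217, 0.2055, 0.196]
orientation: [179.8, -0.2, -68.8]
force: [0.1, -0.4, -1.7]
opening: 0.0199
```

Run:
```python
from h import *
delta([.5196,.2386,.18],-69)
```

```text
p [0.5217 0.2055 0.196 ] [179.78  -0.18 -68.78] F [ 0.08 -0.39 -1.72] open 0.0199 clk 6.8
units [-0.2111, -0.0673, 0.1059] [0.0036, -0.0029, 0.0036]
```

Request:
{"method": "drive_tool", "body": {
  "moves": [
    [-0.08,-0.02,0,0,0,0],
    [-0.16,-0.05,0.05,0,0,0],
    [-0.211,-0.067,0.1,0,0,0],
    [-0.211,-0.067,0.1,0,0,0],
    [-0.211,-0.067,0.1,0,0,0]
  ]
}}

```text
clock: 7.3
tool_pos: [0.5196, 0.2383, 0.1806]
orientation: [179.7, -0.2, -68.8]
force: [-0.2, -0.1, -1.0]
opening: 0.0196
```

Run:
```python
from ov import *
o_=obs()
p=np.array(o_['tool_pos']); yw=o_['orientation'][2]+90
for nm,o,sz in (('top',(200,170),(120,110)),('scene',(310,230),(120,110))):
    s=snap(nm,nm+'5'); im=crop(s,o,sz,6,1.5)
    cv2.imwrite(f'pics/r5_{nm}.png',im)
    plate(s,im,o,6,p[:2],yw,p[2]-.0916,(0,255,0))
    cv2.imwrite(f'pics/h5_{nm}.png',im)
```

```text
{'clock': 7.3, 'joint_pos': [44.2969, 13.0337, -16.2128, 0.0943, -61.0628, 66.8629], 'tool_pos': [0.5196, 0.2383, 0.1806], 'orientation': [179.7478, -0.1972, -68.7939], 'force': [-0.2221, -0.1159, -0.9582], 'moment': [-0.0517, -0.0264, -0.026], 'opening': 0.0196}
```

View pics/h5_top.png

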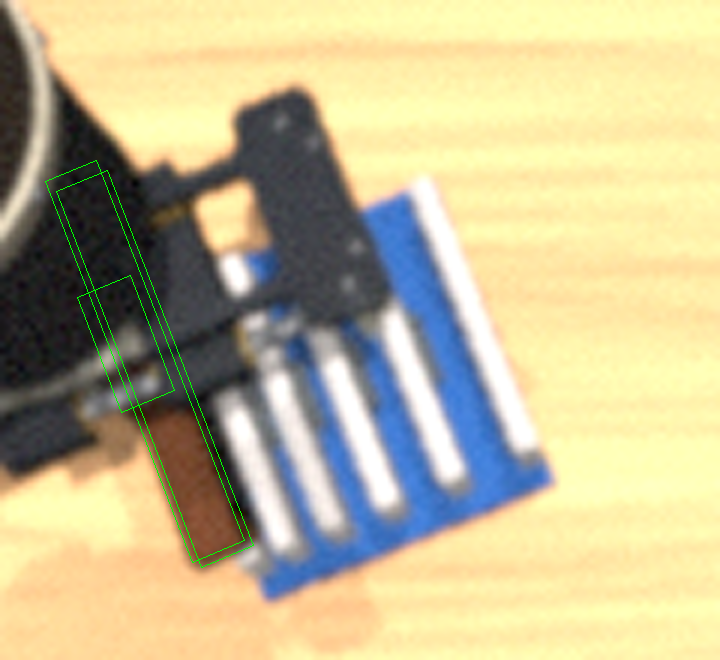

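View pics/h5_scene.png

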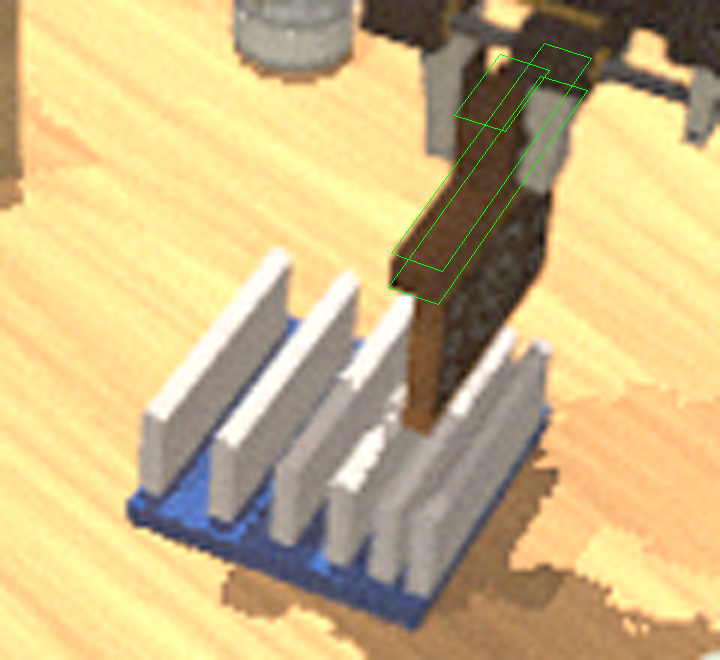

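View pics/r5_scene.png

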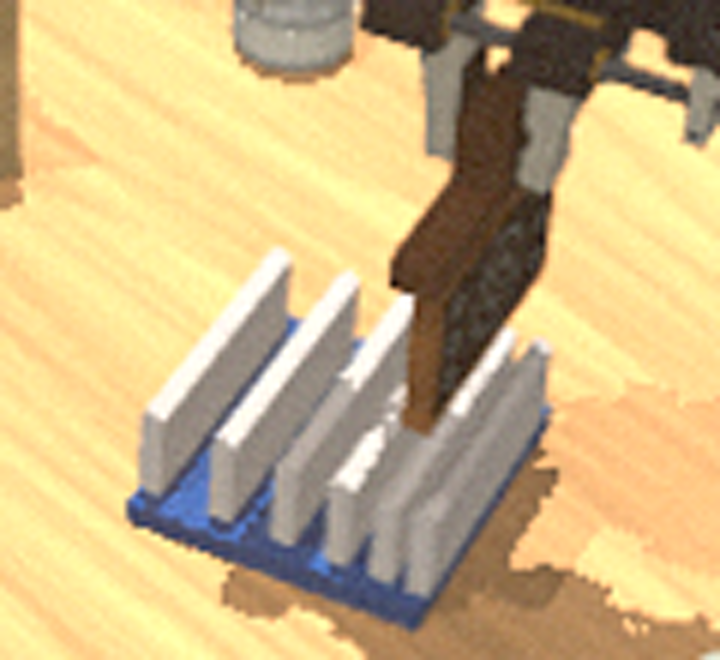

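Request:
{"method": "drive_tool", "body": {
  "moves": [
    [0,0,0.05,0,0,0],
    [0,0,0.1,0,0,0],
    [0,0,0.15,0,0,0],
    [0,0,0.19,0,0,0],
    [0,0,0.21,0,0,0],
    [0,0,0.21,0,0,0]
  ]
}}

```text
clock: 8.0
tool_pos: [0.5195, 0.2379, 0.149]
orientation: [179.7, -0.2, -68.8]
force: [0.5, -0.7, -1.8]
opening: 0.0198
```

Run:
```python
from h import *
delta([.5196,.2386,.145],-69)
```

```text
p [0.5195 0.2379 0.149 ] [179.75  -0.2  -68.81] F [ 0.54 -0.66 -1.81] open 0.0198 clk 8.0
units [-0.0044, -0.0024, 0.0267] [0.0042, -0.0033, 0.0032]
```

Request:
{"method": "drive_tool", "body": {
  "moves": [
    [-0.003,0,0.007,0,0,0],
    [-0.003,0,0.015,0,0,0],
    [-0.003,0,0.02,0,0,0],
    [-0.003,0,0.02,0,0,0]
  ]
}}

```text
clock: 8.4
tool_pos: [0.5194, 0.2384, 0.1461]
orientation: [179.8, -0.2, -68.8]
force: [-0.3, 1.1, -0.7]
opening: 0.02
```

Request:
{"method": "drive_tool", "body": {
  "moves": [
    [0,0,0.005,0,0,0],
    [0,0,0.01,0,0,0],
    [0,0,0.01,0,0,0]
  ]
}}

```text
clock: 8.7
tool_pos: [0.5196, 0.2387, 0.145]
orientation: [179.8, -0.2, -68.8]
force: [-1.3, 1.0, 2.4]
opening: 0.0198
```

Request:
{"method": "drive_tool", "body": {
  "moves": [
    [0,0,0.005,0,0,0],
    [0,0,0.01,0,0,0],
    [0,0,0.01,0,0,0]
  ]
}}

```text
clock: 9.0
tool_pos: [0.5199, 0.2391, 0.1444]
orientation: [179.9, -0.1, -68.8]
force: [-3.2, 1.6, 6.9]
opening: 0.0202
```

Run:
```python
from h import *
obs()
```

```text
{'clock': 9.0, 'joint_pos': [44.345, 14.8959, -18.9209, 0.1083, -56.3449, 66.8262], 'tool_pos': [0.5199, 0.2391, 0.1444], 'orientation': [179.8867, -0.1464, -68.7685], 'force': [-3.1842, 1.6498, 6.874], 'moment': [0.5472, 1.3499, 0.1056], 'opening': 0.0202}
```

Request:
{"method": "drive_tool", "body": {
  "moves": [
    [0,0,-0.04,0,0,0],
    [0,0,-0.09,0,0,0],
    [0,0,-0.09,0,0,0]
  ]
}}

```text
clock: 9.3
tool_pos: [0.5205, 0.2394, 0.159]
orientation: [180.0, -0.1, -68.8]
force: [-0.1, -0.1, -1.8]
opening: 0.0198
```

Run:
```python
from h import *
yaw=np.radians(21.0); ex=np.array([np.cos(yaw),np.sin(yaw)]); ey=np.array([-ex[1],ex[0]]); c=np.array([.5382,.1901])+.0005*ey
delta([*(c+.034*ey),.158],-69)
```

```text
p [0.5205 0.2394 0.159 ] [ 1.7997e+02 -1.3000e-01 -6.8770e+01] F [-0.12 -0.08 -1.77] open 0.0198 clk 9.3
units [0.119, 0.0081, 0.0071] [0.0004, -0.0022, 0.0039]
```

Request:
{"method": "drive_tool", "body": {
  "moves": [
    [0.05,0.004,0,0,0,0],
    [0.1,0.008,0,0,0,0],
    [0.119,0.008,0,0,0,0],
    [0.119,0.008,0.03,0,0,0],
    [0.119,0.008,0.06,0,0,0],
    [0.119,0.008,0.08,0,0,0],
    [0.119,0.008,0.08,0,0,0]
  ]
}}

```text
clock: 10.0
tool_pos: [0.5254, 0.2222, 0.1462]
orientation: [179.9, -0.2, -68.8]
force: [-0.5, -0.2, -1.5]
opening: 0.0197
```

Request:
{"method": "drive_tool", "body": {
  "moves": [
    [0,0,0.005,0,0,0],
    [0,0,0.012,0,0,0],
    [0,0,0.015,0,0,0],
    [0,0,0.015,0,0,0]
  ]
}}

```text
clock: 10.4
tool_pos: [0.5254, 0.2222, 0.144]
orientation: [179.9, -0.2, -68.8]
force: [-0.0, -0.1, -1.1]
opening: 0.0203
```

Request:
{"method": "drive_tool", "body": {
  "moves": [
    [0,0,0.005,0,0,0],
    [0,0,0.01,0,0,0],
    [0,0,0.01,0,0,0]
  ]
}}

```text
clock: 10.7
tool_pos: [0.5255, 0.2223, 0.1427]
orientation: [179.9, -0.2, -68.7]
force: [0.1, -0.1, 0.4]
opening: 0.0198
```

Request:
{"method": "drive_tool", "body": {
  "moves": [
    [0,0,0.005,0,0,0],
    [0,0,0.008,0,0,0],
    [0,0,0.008,0,0,0]
  ]
}}

```text
clock: 11.0
tool_pos: [0.5258, 0.2224, 0.1424]
orientation: [180.0, -0.2, -68.7]
force: [-3.0, -1.1, 6.6]
opening: 0.0201
```

Request:
{"method": "drive_tool", "body": {
  "moves": [
    [0,0,-0.04,0,0,0],
    [0,0,-0.1,0,0,0],
    [0,0,-0.1,0,0,0]
  ]
}}

```text
clock: 11.3
tool_pos: [0.5266, 0.223, 0.159]
orientation: [-179.9, -0.1, -68.7]
force: [-0.5, 0.8, -1.1]
opening: 0.02
```

Run:
```python
from h import *
yaw=np.radians(21.0); ex=np.array([np.cos(yaw),np.sin(yaw)]); ey=np.array([-ex[1],ex[0]]); c=np.array([.5382,.1901])+.0005*ey
print(c+.012*ey)
delta([*(c+.012*ey),.158],-69)
```

```text
[0.5337204  0.20176976]
p [0.5266 0.223  0.159 ] [-1.7989e+02 -1.3000e-01 -6.8710e+01] F [-0.53  0.83 -1.1 ] open 0.02 clk 11.3
units [0.1489, 0.0069, 0.0067] [-0.0018, -0.0021, 0.0048]
```

Request:
{"method": "drive_tool", "body": {
  "moves": [
    [0.05,0.003,0,0,0,0],
    [0.1,0.007,0,0,0,0.004],
    [0.149,0.007,0,0,0,0.004],
    [0.149,0.007,0.03,0,0,0.004],
    [0.149,0.007,0.05,0,0,0.004],
    [0.149,0.007,0.06,0,0,0.004],
    [0.149,0.007,0.06,0,0,0.004]
  ]
}}

```text
clock: 12.0
tool_pos: [0.5335, 0.2017, 0.1495]
orientation: [-179.9, -0.1, -68.9]
force: [0.4, 0.3, -1.4]
opening: 0.0204
```

Run:
```python
from ov import *
o_=obs()
p=np.array(o_['tool_pos']); yw=o_['orientation'][2]+90
for nm,o,sz in (('top',(200,170),(110,100)),('scene',(320,240),(100,100))):
    s=snap(nm,nm+'6'); im=crop(s,o,sz,7,1.4)
    cv2.imwrite(f'pics/r6_{nm}.png',im)
```

```text
{'clock': 12.0, 'joint_pos': [40.4691, 14.3358, -18.9798, 0.1793, -56.6714, 70.4905], 'tool_pos': [0.5335, 0.2017, 0.1495], 'orientation': [-179.9378, -0.1369, -68.942], 'force': [0.365, 0.2882, -1.3605], 'moment': [-0.0689, 0.0102, -0.004], 'opening': 0.0204}
```

View pics/r6_top.png

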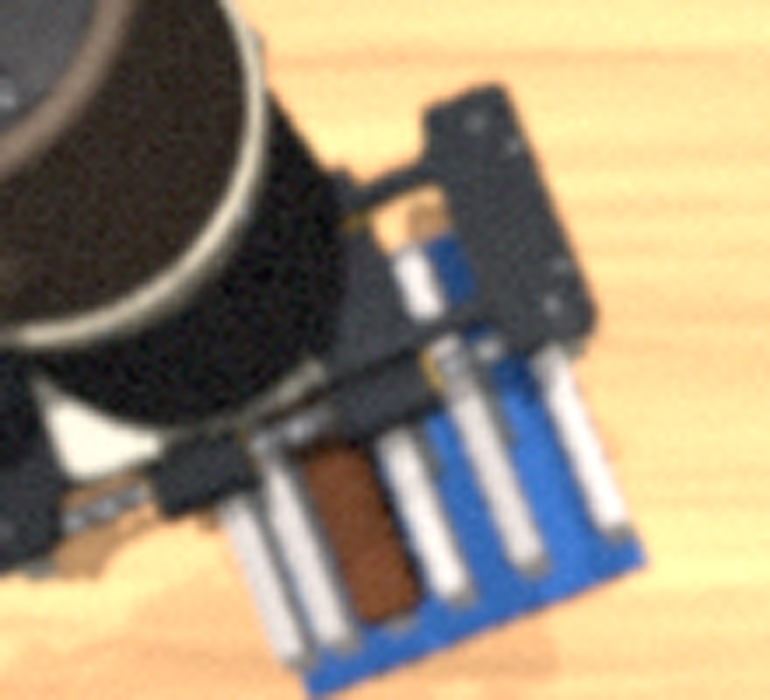

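View pics/r6_scene.png

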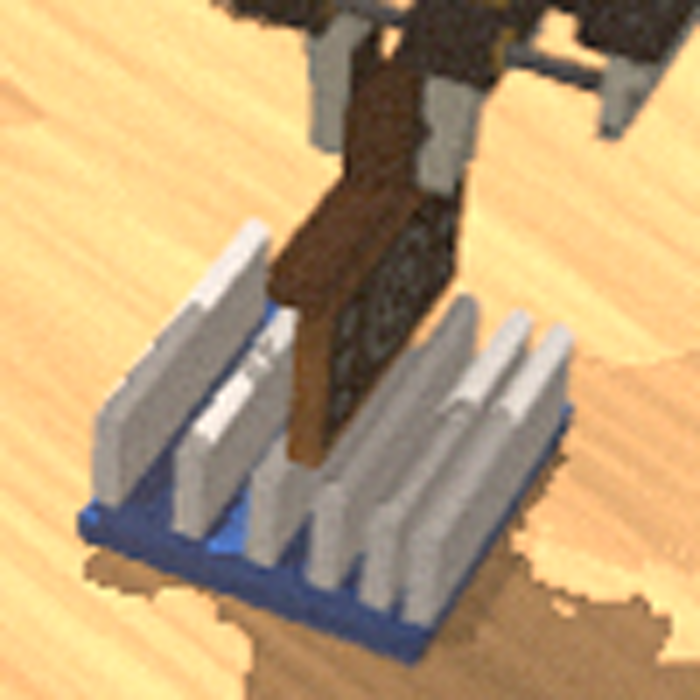

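Run:
```python
from h import *
s=load('top6'); yaw=np.radians(21.0); ex=np.array([np.cos(yaw),np.sin(yaw)]); ey=np.array([-ex[1],ex[0]]); c=np.array([.5382,.1901])
for (x,y),z in (((372,622),.138),((415,608),.138)):
    X=onz(s,200+x/7,170+y/7,z)[:2]; print((X-c)@ex,(X-c)@ey)
```

```text
-0.07592664851152091 0.020546513517794622
-0.07702563765113227 0.0063060621111817915
```

Request:
{"method": "drive_tool", "body": {
  "moves": [
    [0,-0.007,0.02,0,0,0],
    [0,-0.007,0.04,0,0,0],
    [0,-0.007,0.06,0,0,0],
    [0,-0.007,0.08,0,0,0],
    [0,-0.007,0.09,0,0,0],
    [0,-0.007,0.09,0,0,0]
  ]
}}

```text
clock: 12.7
tool_pos: [0.5346, 0.2021, 0.1361]
orientation: [-179.9, -0.1, -68.9]
force: [0.6, -0.7, -2.6]
opening: 0.0202
```

Run:
```python
from h import *
obs()
```

```text
{'clock': 12.7, 'joint_pos': [40.4315, 15.193, -19.7865, 0.1925, -55.0037, 70.5255], 'tool_pos': [0.5346, 0.2021, 0.1361], 'orientation': [-179.9317, -0.1431, -68.9327], 'force': [0.6016, -0.6761, -2.6254], 'moment': [-0.147, -0.0109, 0.0128], 'opening': 0.0202}
```

Request:
{"method": "drive_tool", "body": {
  "moves": [
    [0,0,0.03,0,0,0],
    [0,0,0.06,0,0,0],
    [0,0,0.08,0,0,0],
    [0,0,0.1,0,0,0],
    [0,0,0.1,0,0,0]
  ]
}}

```text
clock: 13.2
tool_pos: [0.5345, 0.2019, 0.1204]
orientation: [-180.0, -0.2, -68.9]
force: [3.1, -2.8, -2.7]
opening: 0.02
```

Run:
```python
from h import *
obs()
```

```text
{'clock': 13.2, 'joint_pos': [40.4179, 16.1291, -20.8332, 0.1965, -53.0581, 70.5217], 'tool_pos': [0.5345, 0.2019, 0.1204], 'orientation': [-179.967, -0.1549, -68.9422], 'force': [3.0689, -2.7891, -2.7016], 'moment': [-1.0401, -1.0624, 0.1125], 'opening': 0.02}
```

Request:
{"method": "drive_tool", "body": {
  "moves": [
    [0.006,0,0,0,0,0],
    [0.006,0,0,0,0,0],
    [0.006,0,0.03,0,0,0],
    [0.006,0,0.06,0,0,0],
    [0.006,0,0.08,0,0,0],
    [0.006,0,0.1,0,0,0],
    [0.006,0,0.1,0,0,0]
  ]
}}

```text
clock: 13.9
tool_pos: [0.5348, 0.2013, 0.1048]
orientation: [-180.0, -0.1, -68.9]
force: [2.3, 1.9, -5.2]
opening: 0.0199
```

Run:
```python
from h import *
obs()
```

```text
{'clock': 13.9, 'joint_pos': [40.3337, 17.1164, -21.8219, 0.1784, -51.0804, 70.6085], 'tool_pos': [0.5348, 0.2013, 0.1048], 'orientation': [-179.9717, -0.1371, -68.9457], 'force': [2.2979, 1.9075, -5.235], 'moment': [0.9872, -0.6441, 0.2196], 'opening': 0.0199}
```

Request:
{"method": "drive_tool", "body": {
  "moves": [
    [0,0,0,0,0,0],
    [0,0,0,0,0,0]
  ]
}}

```text
clock: 14.1
tool_pos: [0.5348, 0.2013, 0.1047]
orientation: [-180.0, -0.1, -68.9]
force: [0.7, 1.3, -1.7]
opening: 0.0199
```

Request:
{"method": "drive_tool", "body": {
  "moves": [
    [0,0,0.01,0,0,0],
    [0,0,0.016,0,0,0],
    [0,0,0.016,0,0,0]
  ]
}}

```text
clock: 14.4
tool_pos: [0.5348, 0.2013, 0.1022]
orientation: [-180.0, -0.1, -68.9]
force: [-0.4, 1.3, 1.0]
opening: 0.0197
```

Request:
{"method": "drive_tool", "body": {
  "moves": [
    [0,0,0.004,0,0,0],
    [0,0,0.008,0,0,0],
    [0,0,0.008,0,0,0]
  ]
}}

```text
clock: 14.7
tool_pos: [0.535, 0.2014, 0.1016]
orientation: [-179.9, -0.1, -68.9]
force: [-1.5, 1.8, 5.6]
opening: 0.0196
```

Run:
```python
from ov import *
o_=obs()
for nm,o,sz in (('top',(200,170),(110,100)),('scene',(320,240),(100,100))):
    s=snap(nm,nm+'7'); im=crop(s,o,sz,7,1.4)
    cv2.imwrite(f'pics/r7_{nm}.png',im)
```

```text
{'clock': 14.7, 'joint_pos': [40.3357, 17.3333, -22.023, 0.1941, -50.6304, 70.6064], 'tool_pos': [0.535, 0.2014, 0.1016], 'orientation': [-179.9378, -0.1372, -68.935], 'force': [-1.4752, 1.8287, 5.6182], 'moment': [0.4465, 0.6127, 0.2014], 'opening': 0.0196}
```

View pics/r7_top.png

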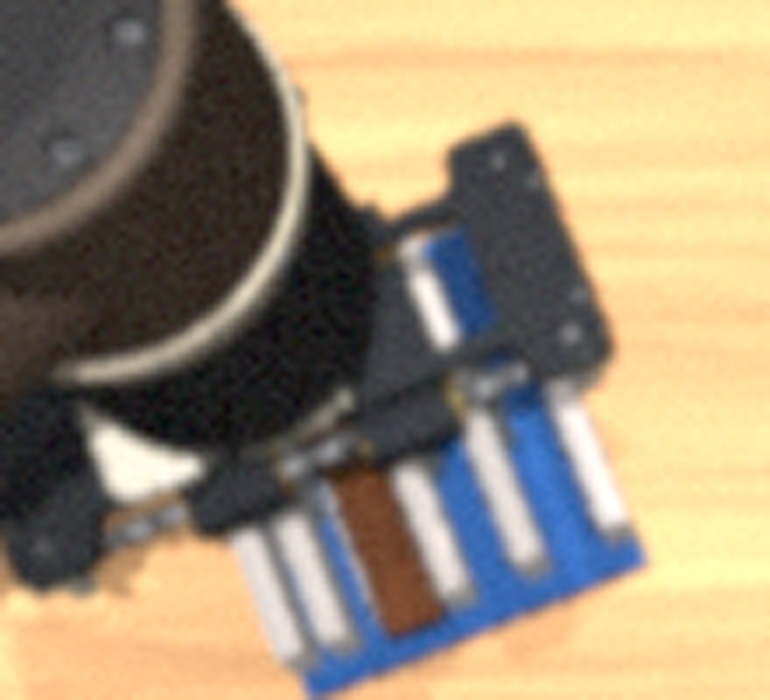

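View pics/r7_scene.png

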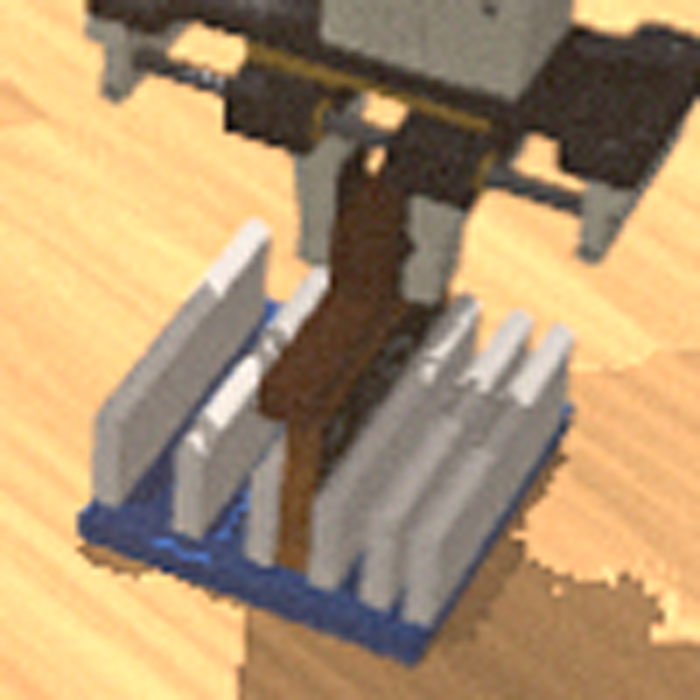

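Run:
```python
from h import *
s=load('top7'); yaw=np.radians(21.0); ex=np.array([np.cos(yaw),np.sin(yaw)]); ey=np.array([-ex[1],ex[0]]); c=np.array([.5382,.1901])
for (x,y),z in (((396,640),.09),((441,622),.09),((396,634),.106),((441,616),.106)):
    X=onz(s,200+x/7,170+y/7,z)[:2]; print(z,(X-c)@ex,(X-c)@ey)
p=np.array(sensors.get_obs()['tool_pos'][:2]); print((p-c)@ex,(p-c)@ey)
# wall -x ends, at slots' two sides at z .053 in same picture
for (x,y) in ((343,645),(457,597)):
    X=onz(s,200+x/7,170+y/7,.052)[:2]; print('wall end',(X-c)@ex,(X-c)@ey)
t=load('scene7')
for q in ((262,415),(300,418)): # rail +x end lower corners
    X=onz(t,320+q[0]/7,240+q[1]/7,.09)[:2]; print('scene rail end',(X-c)@ex,(X-c)@ey)
for q in ((277,567),(308,577)):
    X=onz(t,320+q[0]/7,240+q[1]/7,.01)[:2]; print('scene plate foot',(X-c)@ex,(X-c)@ey)
for q in ((245,555),(275,567),(310,582),(338,592)):
    X=onz(t,320+q[0]/7,240+q[1]/7,.01)[:2]; print('scene wall foot',(X-c)@ex,(X-c)@ey)
```

```text
0.09 -0.0762034510304822 0.020451345229948514
0.09 -0.07636955362913467 0.004475046051762784
0.106 -0.0770345057031885 0.018113879882371724
0.106 -0.07719759313586347 0.0023675062433624085
0.0010696606248112343 0.011677230665566906
wall end -0.0644883674287788 0.041762704251837666
wall end -0.06415011613198403 -0.00045089438123842654
scene rail end 0.0762788869313781 0.006395156740150022
scene rail end 0.07149420952506666 0.017963930482080597
scene plate foot 0.062134205196653025 0.01016871425965177
scene plate foot 0.06137747363656524 0.021601829071115995
scene wall foot 0.06217860593797033 -0.002050306243203458
scene wall foot 0.06246945941250032 0.009565811918949629
scene wall foot 0.06325416499424485 0.023240052266046377
scene wall foot 0.06300168996395121 0.033701632524104026
```

Run:
```python
from h import *
from scipy.ndimage import map_coordinates
yaw=np.radians(21.0); ex=np.array([np.cos(yaw),np.sin(yaw)]); ey=np.array([-ex[1],ex[0]]); c=np.array([.5382,.1901])
s=load('top7'); g=s['pixels'].astype(float)
def prof(s,X0,X1,y,z,ch=None,n=25,w=.003):
    g=s['pixels'].astype(float)
    xs=np.linspace(X0,X1,n); out=[]
    for x in xs:
        v=[]
        for dy in np.linspace(-w,w,5):
            q=proj(s,[*(c+x*ex+(y+dy)*ey),z]); v.append([map_coordinates(g[...,k],[[q[1]],[q[0]]],order=1)[0] for k in range(3)])
        out.append(np.mean(v,0))
    return xs,np.array(out)
for nm,y,z,a,b in (('rail',.012,.09,-.082,-.068),('wall0',0,.0525,-.069,-.053),('wall24',.024,.0525,-.069,-.053),('wall44',.044,.0525,-.069,-.053)):
    xs,o=prof(s,a,b,y,z); print(nm); print(' '.join(f'{x*1000:.1f}:{int(v[0])},{int(v[1])},{int(v[2])}' for x,v in zip(xs,o)))
t=load('scene7')
for nm,y,z,a,b in (('foot',.012,.013,.068,.05),('wall0',0,.013,.068,.05),('wall24',.024,.013,.068,.05)):
    xs,o=prof(t,a,b,y,z,w=.002); print(nm); print(' '.join(f'{x*1000:.1f}:{int(v[0])},{int(v[1])},{int(v[2])}' for x,v in zip(xs,o)))
```

```text
rail
-82.0:71,79,110 -81.4:62,76,113 -80.8:54,75,116 -80.2:47,73,119 -79.7:44,72,120 -79.1:41,71,120 -78.5:39,70,118 -77.9:38,68,114 -77.3:38,65,109 -76.8:38,62,102 -76.2:40,58,94 -75.6:42,55,86 -75.0:46,51,77 -74.4:50,49,67 -73.8:55,47,58 -73.3:61,46,51 -72.7:66,46,44 -72.1:72,47,39 -71.5:76,49,37 -70.9:81,50,36 -70.3:84,51,35 -69.8:87,52,35 -69.2:88,53,35 -68.6:88,53,35 -68.0:88,53,34
wall0
-69.0:52,77,119 -68.3:57,78,116 -67.7:63,80,112 -67.0:69,82,108 -66.3:75,84,105 -65.7:81,86,101 -65.0:86,89,99 -64.3:91,92,98 -63.7:96,95,98 -63.0:101,99,99 -62.3:106,103,102 -61.7:112,108,107 -61.0:118,114,112 -60.3:125,120,119 -59.7:132,127,125 -59.0:139,134,132 -58.3:145,139,137 -57.7:150,144,141 -57.0:153,147,144 -56.3:154,148,146 -55.7:156,149,147 -55.0:157,150,148 -54.3:158,152,149 -53.7:159,152,150 -53.0:160,153,150
wall24
-69.0:45,60,95 -68.3:48,57,86 -67.7:53,54,77 -67.0:58,52,69 -66.3:64,51,62 -65.7:69,52,57 -65.0:74,54,54 -64.3:78,55,52 -63.7:82,56,51 -63.0:83,56,50 -62.3:84,57,49 -61.7:85,57,48 -61.0:86,58,47 -60.3:86,58,47 -59.7:87,59,47 -59.0:88,60,47 -58.3:88,61,48 -57.7:89,61,48 
[... 1005 characters left out ...]
.8:110,105,102 62.0:113,107,103 61.3:115,108,103 60.5:116,109,103 59.8:116,109,103 59.0:116,109,103 58.2:116,109,102 57.5:115,109,102 56.8:115,109,102 56.0:114,109,102 55.2:114,109,101 54.5:114,108,101 53.8:113,107,100 53.0:112,104,99 52.3:110,102,97 51.5:108,100,94 50.8:107,98,92 50.0:106,98,91
wall24
68.0:52,59,81 67.2:60,67,84 66.5:70,75,88 65.8:81,83,91 65.0:90,91,94 64.2:98,96,96 63.5:103,100,98 62.8:108,103,99 62.0:111,105,100 61.3:113,106,100 60.5:114,108,101 59.8:114,108,101 59.0:114,109,101 58.2:114,109,101 57.5:113,108,101 56.8:112,107,101 56.0:111,106,100 55.2:110,105,100 54.5:109,104,99 53.8:108,103,98 53.0:108,102,98 52.3:107,102,97 51.5:107,101,95 50.8:106,100,94 50.0:105,99,93
```

Request:
{"method": "drive_tool", "body": {
  "moves": [
    [0,0,-0.002,0,0,0],
    [0,0,-0.002,0,0,0]
  ]
}}

```text
clock: 15.0
tool_pos: [0.5349, 0.2013, 0.1017]
orientation: [-180.0, -0.1, -68.9]
force: [-0.4, 2.5, 0.3]
opening: 0.0204
```

Request:
{"method": "drive_tool", "body": {
  "moves": [
    [0,0,0,0,0,0],
    [0,0,0,0,0,0],
    [0,0,0,0,0,0],
    [0,0,0,0,0,0],
    [0,0,0,0,0,0]
  ],
  "fingers": 0
}}

```text
clock: 15.5
tool_pos: [0.5348, 0.2012, 0.1016]
orientation: [-180.0, -0.1, -68.9]
force: [-0.5, -0.8, -0.2]
opening: 0.0433
```

Request:
{"method": "drive_tool", "body": {
  "moves": [
    [0,0,-0.05,0,0,0],
    [0,0,-0.15,0,0,0],
    [0,0,-0.3,0,0,0],
    [0,0,-0.5,0,0,0],
    [0,0,-0.8,0,0,0],
    [0,0,-1,0,0,0],
    [0,0,-1,0,0,0]
  ]
}}

```text
clock: 16.2
tool_pos: [0.5368, 0.2026, 0.2575]
orientation: [-179.5, -0.1, -68.9]
force: [0.4, 0.7, -0.8]
opening: 0.0435
```

Request:
{"method": "drive_tool", "body": {
  "moves": [
    [-0.3,0.3,-0.3,0,0,0],
    [-0.6,0.6,-0.3,0,0,0],
    [-0.9,0.8,-0.3,0,0,0],
    [-1,0.8,-0.3,0,0,0],
    [-1,0.8,-0.3,0,0,0]
  ]
}}

```text
clock: 16.7
tool_pos: [0.3673, 0.3016, 0.3023]
orientation: [-179.4, 0.1, -68.7]
force: [0.3, 0.9, -0.3]
opening: 0.0438
```

Run:
```python
from ov import *
o_=obs()
for nm,o,sz in (('top',(200,170),(110,100)),('scene',(320,240),(100,100))):
    s=snap(nm,nm+'8'); im=crop(s,o,sz,7,1.4)
    cv2.imwrite(f'pics/r8_{nm}.png',im)
```

```text
{'clock': 16.7, 'joint_pos': [63.5225, -1.6646, -16.8055, 0.3906, -74.3462, 47.7175], 'tool_pos': [0.3673, 0.3016, 0.3023], 'orientation': [-179.367, 0.0659, -68.656], 'force': [0.3221, 0.9284, -0.2842], 'moment': [-0.0779, -0.0591, -0.0274], 'opening': 0.0438}
```

View pics/r8_top.png

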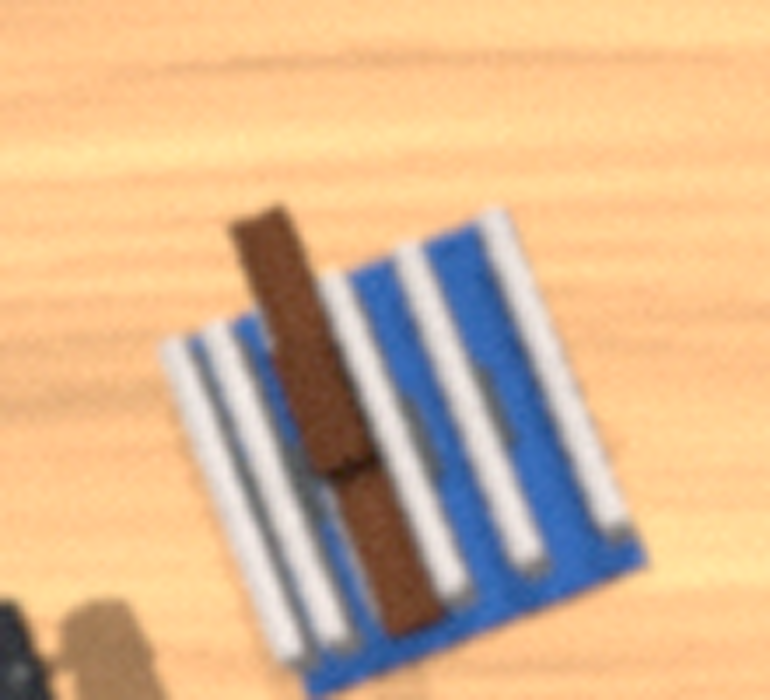

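View pics/r8_scene.png

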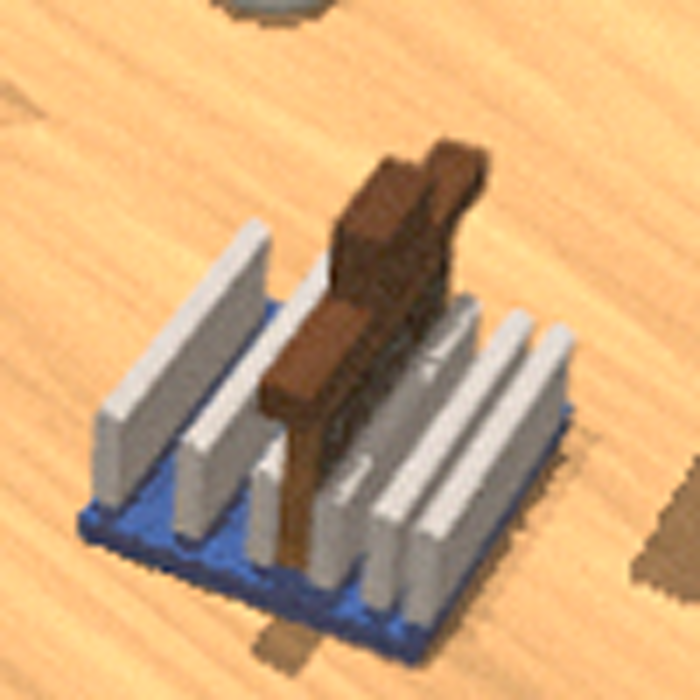

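View pics/scene8.png

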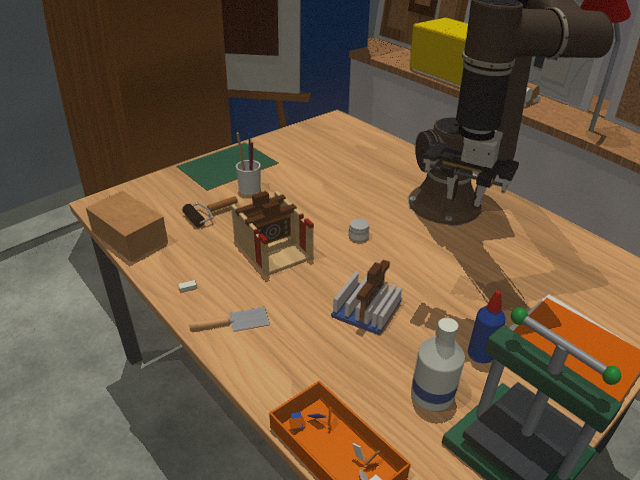

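Run:
```python
from h import *
from scipy.ndimage import map_coordinates
yaw=np.radians(21.0); ex=np.array([np.cos(yaw),np.sin(yaw)]); ey=np.array([-ex[1],ex[0]]); c=np.array([.5382,.1901])
s=load('top8'); g=s['pixels'].astype(np.float32)
isb=((g[...,0]-g[...,2])/(g.sum(2)+1)) ; dark=g.sum(2)
def edge(P0,P1,z,f,thr):
    n=200; T=np.linspace(0,1,n); v=[]
    for t in T:
        X=np.array(P0)*(1-t)+np.array(P1)*t; q=proj(s,[*(c+X[0]*ex+X[1]*ey),z]); v.append(map_coordinates(f,[[q[1]],[q[0]]],order=1)[0])
    v=np.array(v); i=np.where(np.diff(np.sign(v-thr))!=0)[0]; return [(np.array(P0)*(1-T[k])+np.array(P1)*T[k]).round(4).tolist() for k in i]
print('far', edge((.06,.012),(.09,.012),.106,dark,(280)))
print('near (R-B)', edge((-.06,.012),(-.09,.012),.09,g[...,0]-g[...,2],-10))
for x in (-.06,-.045,.035,.055):
    print('rail sides',x,edge((x,-.004),(x,.032),.106,isb,.12))
for x in (-.015,-.005,.005,.015):
    print('handle sides',x,edge((x,-.004),(x,.032),.134,isb,.12))
for y in(0,.044): print('wall ends',edge((.045,y),(.07,y),.0525,g[...,1],g[...,1].max()*0+130),edge((-.045,y),(-.07,y),.0525,g[...,1],125))
# stand/other plates, bystanders unchanged?
for nm,(x0,y0,x1,y1) in {'jug':(100,165,170,230),'bottle':(105,255,165,290),'mug':(515,240,580,285),'plates':(395,170,450,255)}.items():
    a=load('top0')['pixels'][y0:y1,x0:x1].astype(int);b=s['pixels'][y0:y1,x0:x1].astype(int); d=abs(a-b).sum(2); print(nm,d.mean().round(1),(d>90).sum())
```

```text
far [[0.0724, 0.012]]
near (R-B) [[-0.0743, 0.012], [-0.0829, 0.012]]
rail sides -0.06 [[-0.06, 0.0023], [-0.06, 0.0206]]
rail sides -0.045 [[-0.045, 0.0025], [-0.045, 0.0204]]
rail sides 0.035 [[0.035, 0.002], [0.035, 0.0204]]
rail sides 0.055 []
handle sides -0.015 [[-0.015, 0.0009], [-0.015, 0.021]]
handle sides -0.005 [[-0.005, 0.0003], [-0.005, 0.0199]]
handle sides 0.005 [[0.005, 0.0005], [0.005, 0.0199]]
handle sides 0.015 [[0.015, 0.0003], [0.015, 0.0201]]
wall ends [] [[-0.0601, 0.0]]
wall ends [] [[-0.0598, 0.044]]
jug 25.7 0
bottle 149.3 1230
mug 20.7 0
plates 21.2 0
```

Run:
```python
from h import *
from scipy.ndimage import map_coordinates
yaw=np.radians(21.0); ex=np.array([np.cos(yaw),np.sin(yaw)]); ey=np.array([-ex[1],ex[0]]); c=np.array([.5382,.1901])
s=load('scene8'); im=s['pixels'][240:340,320:420,::-1]
big=cv2.resize(np.clip(im*1.6,0,255).astype(np.uint8),None,fx=8,fy=8,interpolation=cv2.INTER_CUBIC)[200:600,150:600]
def P(x,y,z): q=proj(s,[*(c+x*ex+y*ey),z]); return (q-(320,240)+.5)*8-.5-(150,200)
for y in (.005,.017): print(y,[P(.0575,y,z).round(1).tolist() for z in (.01,.05,.09)])
for y in (-.005,.005,.019,.029): print('wall',y,[P(.06,y,z).round(1).tolist() for z in (.01,.05)])
cv2.imwrite('pics/tilt.png',cv2.resize(big,None,fx=1.6,fy=1.45))
g=s['pixels'].astype(float); sat=(g[...,0]-g[...,2])/(g.sum(2)+1)
def row(f,v,u0,u1): return map_coordinates(f,[np.full(60,v),np.linspace(u0,u1,60)],order=1)
# plate end-face edges per image row (world z up is nearly image up): left & right edge columns
for v in range(302,322,2):
    r=sat[v,352:370]; print(v,' '.join(f'{x*100:.0f}' for x in r))
```

```text
0.005 [[161.2, 436.3], [168.8, 339.2], [176.5, 238.3]]
0.017 [[197.1, 449.8], [205.4, 352.7], [213.9, 251.8]]
wall -0.005 [[127.9, 430.1], [134.7, 333.0]]
wall 0.005 [[157.7, 441.3], [165.1, 344.3]]
wall 0.019 [[199.6, 457.2], [207.9, 360.0]]
wall 0.029 [[229.8, 468.5], [238.7, 371.4]]
302 5 6 4 6 5 6 3 -1 6 38 24 32 27 27 14 8 9 23
304 6 5 5 5 5 1 1 3 7 31 29 26 24 28 18 16 22 9
306 6 4 5 2 1 3 2 4 13 28 26 28 26 28 7 10 4 4
308 7 4 -1 -1 3 4 3 4 15 29 31 26 26 23 8 5 4 4
310 4 0 -16 -10 5 4 4 5 26 29 24 29 23 8 6 4 4 4
312 -5 -18 -22 -9 6 4 4 7 32 29 28 27 12 2 4 3 4 5
314 -12 -22 -22 -7 7 5 4 5 30 25 28 28 11 4 4 4 4 6
316 -23 -28 -23 -6 4 3 4 10 35 32 32 27 10 3 3 4 5 4
318 -25 -27 -19 1 6 6 4 12 32 30 33 27 10 4 4 4 4 5
320 -26 -25 -26 -21 -4 2 4 4 27 25 27 25 8 4 4 4 5 3
```

View pics/tilt.png

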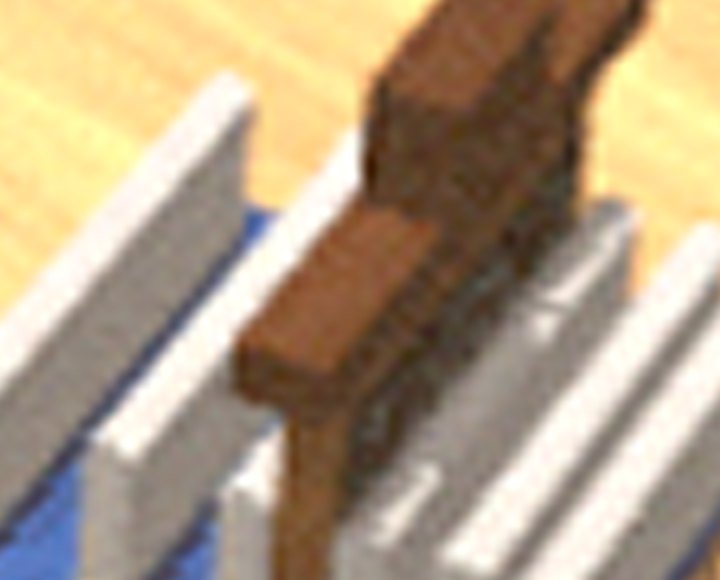

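Run:
```python
from h import *
a=load('scene0')['pixels'].astype(int);s=snap('scene','scene9');b=s['pixels'].astype(int)
for nm,(x0,y0,x1,y1) in {'jug':(410,318,465,410),'bottle':(468,290,506,362),'mug':(233,155,263,196),'two plates':(235,190,275,232)}.items():
    d=abs(a-b).sum(2)[y0:y1,x0:x1]; print(nm,d.mean().round(1),(d>90).sum())
d=abs(load('scene8')['pixels'].astype(int)-b).sum(2)[240:340,320:420]; print('ladder still',d.mean(),(d>90).sum())
print(ticket.close_job()); obs()
```

```text
jug 25.1 492
bottle 35.9 360
mug 9.6 0
two plates 14.2 6
ladder still 7.4191 12
the job is handed in; nothing more can be done
None
the job is handed in; nothing more can be done
```

I put the plate from the red bay into slot 3 (14 mm wide) and handed the job in at about 17 s.

- **Slot 1:** stopped on the slopes with the lower edge about 53 mm up, at 7 N.
- **Slot 2:** stopped about 51 mm up, at 7 N. Together with slot 1, that makes it the 12 mm plate.
- **Slot 3:** accepted it. It reached the floor at the expected height with 5.6 N on the tool. I then released it and backed the arm clear.

**Last checks**
- **Position:** the plate was still in slot 3 after release, with its foot down between the walls.
- **Upright:** within about 1° in the scene view. The top view alone hinted at up to about 2° of lean, which is roughly its measuring error.
- **Centring:** within about 1 mm. The two views gave −0.2 mm and about −1 mm.
- **Clip:** I could not see it directly. That it holds the plate follows from the 2 mm clearance and the sideways force I felt going in.
- **Other things:** the two other plates and the mug looked unchanged.
    - **Glue jug:** it matched the first picture from above, but the scene view showed changed pixels, which I took to be arm shadow.
    - **Paint bottle:** it showed changed pixels in both views. I put that down to the arm and its shadow and did not check it separately.

**Disagreement:** the two cameras put the stand 5–8 mm apart. I settled it by touch at the grasp: one finger touched the plate's grip first, at about 6 N, so I re-centred before gripping.

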